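Empty the spawn-stick canister and close it again

ROBOT

A 6-joint arm with a two-finger parallel gripper is mounted at the origin on the work surface. World frame = base frame: x ahead of the robot, y to its left, z up, the work surface at z = 0. Lengths are in mm, angles in rad, forces in N, time in s.
With the tool pointing down it reaches from about 275 to 1000 mm from the base axis. Payload 8.4 kg.
Tool frame: the origin (TCP) lies on the mounting face of the last link; the fingertips stand 173 mm ahead of it and the grasp point (between the pads) lies 155 mm ahead of it; z points along the fingers, y is the direction in which the jaws open and shut (so a half turn about z gives the same grasp; the last joint's range is limited). The gripper opens to 85 mm and grips with 20 to 120 N. Pads are 22 mm wide; open, the fingers measure 114 mm over their backs; the gripper's body (76 mm by 85 mm) begins 54 mm behind the grasp point. The pads swing forward as they close: fully open they stand 13 mm farther back than shut.
Start: joints at [-1.166, 0.353, 1.633, -0, 1.155, -0.002], TCP at [247.295, -573.999, 404.681] pointing down, gripper open.
Joint ranges: [-2.63, 2.63], [-0.92, 2.1], [0.06, 2.66], [-1.3, 4.44], [0, 2.69], [-3.02, 3.02]. Speed limits (rad/s): [2.22, 2.22, 2.79, 3.14, 3.14, 3.14].

INTERFACE

Orientations are given as [roll, pitch, yaw] about the fixed x, y, z axes, in that order (R = Rz(yaw) Ry(pitch) Rx(roll)).
In Python, from rig import readout, imaging, ticket gives the robot as it stands.
- The arm moves only by the tool step_arm, never from a script. Its argument "deltas" is a list of rows, each an object with "translation": the shift along the tool's x, y, z in cm, a list of three; "rot": the turn, a rotation vector about the tool's x, y, z in rad, a list of three. In form: [{"translation": [x, y, z], "rot": [rx, ry, rz]}, ...]. A call has 1 to 8 rows; each row is the pose to reach, as a shift and turn from the pose commanded when the call began, along the tool's axes at that moment; what a row does not reach only later rows make up. A row lasts 1/8 s, in which the tool goes at most 62.5 mm and 10.7 degrees, less where a joint would pass 70% of its speed; a pose out of reach is approached as far as the arm can. A call with a gripper value outside its range is refused whole. "grip" is the closure in counts, from 0 (fully open) to 255 (shut), set as the call begins (left out, the last holds). The fingers move at their own pace and stop on an object; "squeeze" is the grip in N (left out, the last holds). Time passes only in rows, so rows that repeat a pose let the fingers close. It gives the time, the measured TCP pose, the force and the opening at its end, in the units of the state.
- readout.sense(): the state, without advancing time (a new reading comes with each control period).
- imaging.grab_frame(name): name is "side" or "top"; returns a dict with "image" (400x640x3 uint8, red, green, blue), "camera_matrix" (3x3 intrinsics, pixels), "world_to_cam" (4x4, takes a point from world to camera coordinates). Camera axes: x right, y up, looking along -z (the intrinsics and any distortion apply to the point x, -y, -z); pixel columns grow to the right and rows downward; lengths in mm; the calibration is good to about 2 mm. A picture is of the moment at which its call begins. There is no depth.
- ticket.sign_off(): hands the job in, once; it reports no verdict.
The state is a dict: "clock": time; "qpos": joint angles; "qvel": joint speeds; "joint_efforts": joint torques, N m; "eef_pos": TCP position; "tcp_rot": TCP orientation; "contact_force": force on the tool from outside, world axes, zero at the start; "wrist_torque": the same for the moment, N m; "opening": opening from 0.0 (shut) to 1.0 (fully open).
Only numpy, scipy, OpenCV 4.12 (cv2) and the standard library are available. Lean on these libraries where they do the work, as an engineer would, in place of code of your own. Each camera call takes 0.05 s, during which the arm holds its last target.

TASK

Unscrew the black cap of the canister on the tipping stand and lay it, open side down, in the steel dish never on the bench. Then swing the crank over to tip all three wooden sticks out into the white basket in front of the stand, swing the canister back fully upright, and screw the cap back on until it is fully down. Leave the bottles and other things around undisturbed.

Things in the scene. Friction and masses are not known exactly. Their poses are not given: they have to be found in the camera images.
- axle (a point): centre of the canister's tipping axle, 150 mm above the bench, on a fixed steel stand (base 100 x 130 mm; cheeks 34 mm wide at y = +-39 to +-49 mm, up to 152 mm high). z up; the axle lies along y; x is the direction in which the canister tips, towards the basket; the crank is on the -y side. These axes do not turn with the canister
- mouth (a point): centre of the canister's rim, 65 mm from the axle along the canister's z (axes turn with it). White tube: body 60 mm, neck 44 mm outside, bore 38 mm, 102 mm deep. Right-handed thread of two equal starts, 53 mm over the ridges, rising 24 mm a turn: the cap comes free after about 240 degrees anticlockwise (from above) and 16 mm of rise; fully down it bears on the rim
- canister (a joint): tipping angle of the canister: 0 = upright against its stop, 2.36 rad = fully tipped, mouth down over the basket (other stop). It stays where it is left (friction 0.6 N m, about 9 N at the crank pin)
- crank_pin (a point): grip point of the crank's round steel pin (12 mm thick, along the axle's y, bare from 64 to 132 mm outside the axle centre; this point 100 mm outside, in -y; 10 mm arm at 58 mm, 18 mm disc on the end). It turns with the canister, radius 70 mm about the axle: upright 65 mm behind (-x) and 27 mm above the axle, over the top, fully tipped 65 mm in front and 27 mm above
- cap_center (a point): centre of the black ribbed screw cap, half-way up: 62 mm wide, 33 mm tall, about 40 g, open below; z out of its closed top. Home, this point is 12.5 mm below the rim and its x axis is along the mouth's x (to 15 degrees, modulo 180: two lugs). Set on the neck 270 degrees anticlockwise of home (modulo 180) and pressed lightly, it enters at once; at other yaws it may need up to 420 degrees clockwise
- dish_in (a point): centre of the floor of the round steel dish (fixed), 4 mm above the bench; flat floor 140 mm wide, rim 160 mm wide and 11 mm high. It stands left or right of the stand
- basket_in (a point): centre of the inner floor of the white slotted plastic basket (fixed), 4 mm above the bench; outside 210 mm (x) by 170 mm (y), 60 mm high, walls 4 mm. Canister and crank clear it when tipped
- stick1_center (a point): centre of a loose round stick of pale wood, 13 mm thick, 90 mm long (its z axis); starts standing in the canister; it slides out when the canister is tipped beyond about 2.1 rad with the cap off
- stick2_center (a point): centre of a loose round stick of pale wood, 13 mm thick, 90 mm long (its z axis); starts standing in the canister; it slides out when the canister is tipped beyond about 2.1 rad with the cap off
- stick3_center (a point): centre of a loose round stick of pale wood, 13 mm thick, 90 mm long (its z axis); starts standing in the canister; it slides out when the canister is tipped beyond about 2.1 rad with the cap off
- bottle_side_center (a point): bystander, a brown film-wrapped substrate bottle with a small black cap, 88 mm wide, 165 mm tall; point 80 mm above its foot; stands at the mirror place of the dish
- bottle_left_center (a point): bystander, substrate bottle 84 mm wide, 150 mm tall, standing close to the stand's +y side; point 75 mm above its foot
- bottle_far_center (a point): bystander, substrate bottle 86 mm wide, 130 mm tall, close by the basket on the crank side; point 65 mm above its foot
- spool_center (a point): bystander, a spool of tape with wooden flanges, 72 mm wide, 50 mm tall, on the robot's side of the stand; point 25 mm above its foot
- collar_jar_center (a point): bystander, a squat white jar with a steel lid, 70 mm wide, 84 mm tall; point 42 mm above its foot
Things that resemble listed ones, but are neither listed nor needed, are in the scene too. Of the things that look like the part that bears dish_in, take the one that is nearest to the robot's base at the start. Of the things that look like the part that bears cap_center, the smaller one is meant.

How it is judged:
By the outcome, as a careful person would: the job done as asked, in the order asked, and still so for the second after the job is handed in, with the robot touching nothing.
It also fails if it takes over 72 s, if anything falls off the work surface, if the arm or the gripper's body presses on something with over 40 N, if the wrist force passes 120 N, or if a joint passes its speed limit or range.

## Working session

There is one attempt and no reset: what is moved stays moved. The work goes in short steps, Python scripts to look and compute and a tool call to move; the robot and the scene stay as the last step left them, time stands still between calls to the robot, and variables do not carry over. Pictures are saved under pics/ and viewed, and the job is handed in when it is done.

Besides the shell and the picture viewer there is one more tool, called after "Emit:" in YAML: its name, and indented under it one key for each argument. step_arm: Moves the arm, as the interface text tells. Its arguments: {"type":"object","properties":{"deltas":{"type":"array","items":{"type":"object","properties":{"translation":{"type":"array","items":{"type":"number"}},"rot":{"type":"array","items":{"type":"number"}}}}},"grip":{"type":"number"},"squeeze":{"type":"number"}},"required":["deltas"]}

```bash
ls; mkdir -p pics; cat > h.py <<'E'
import numpy as np, cv2
from rig import readout, imaging, ticket
def grab(n,fn=None):
    f=imaging.grab_frame(n); np.savez(f'{n}.npz',**{k:np.array(v) for k,v in f.items()})
    if fn: cv2.imwrite(f'pics/{fn}.png',cv2.cvtColor(f['image'],cv2.COLOR_RGB2BGR))
    return f
def load(n): return dict(np.load(f'{n}.npz'))
def proj(f,P):
    P=np.atleast_2d(P); c=(np.c_[P,np.ones(len(P))]@f['world_to_cam'].T)[:,:3]
    q=c*[1,-1,-1]; u=q@f['camera_matrix'].T; return u[:,:2]/u[:,2:]
def ray(f,uv):
    d=np.linalg.inv(f['camera_matrix'])@[uv[0],uv[1],1]; d=d*[1,-1,-1]
    R=f['world_to_cam'][:3,:3]; t=f['world_to_cam'][:3,3]
    return -R.T@t, R.T@d
def atz(f,uv,z):
    o,d=ray(f,uv); return o+d*(z-o[2])/d[2]
def crop(n,x0,y0,x1,y1,s,fn):
    im=load(n)['image'][y0:y1,x0:x1]; im=cv2.resize(im,None,fx=s,fy=s,interpolation=cv2.INTER_CUBIC)
    cv2.imwrite(f'pics/{fn}.png',cv2.cvtColor(im,cv2.COLOR_RGB2BGR))
E
python3 - <<'E'
from h import *
a=grab('top','top0');b=grab('side','side0')
for f in (a,b): print(f['camera_matrix'],f['world_to_cam'].round(3),f.keys())
print(readout.sense())
E
```

```text
pics
[[463.71413687   0.         323.78481432]
 [  0.         463.71413687 204.47596032]
 [  0.           0.           1.        ]] [[ 1.800000e-02 -1.000000e+00 -2.000000e-03 -2.050700e+01]
 [ 9.930000e-01  1.700000e-02  1.200000e-01 -5.904050e+02]
 [-1.200000e-01 -4.000000e-03  9.930000e-01 -1.406494e+03]
 [ 0.000000e+00  0.000000e+00  0.000000e+00  1.000000e+00]] dict_keys(['image', 'camera_matrix', 'world_to_cam'])
[[516.49349893   0.         323.98155227]
 [  0.         516.49349893 199.29596561]
 [  0.           0.           1.        ]] [[-9.660000e-01 -2.580000e-01  1.500000e-02  5.383950e+02]
 [ 1.690000e-01 -5.830000e-01  7.950000e-01 -2.042690e+02]
 [-1.960000e-01  7.700000e-01  6.070000e-01 -1.454957e+03]
 [ 0.000000e+00  0.000000e+00  0.000000e+00  1.000000e+00]] dict_keys(['image', 'camera_matrix', 'world_to_cam'])
{'clock': 0.1, 'qpos': array([-1.16639425e+00,  3.53598806e-01,  1.63405170e+00, -2.07753965e-06,
        1.15519153e+00, -2.41139338e-03]), 'qvel': array([ 0.0001777 , -0.00130604, -0.00294137,  0.00244888,  0.00012349,
       -0.00013412]), 'joint_efforts': array([ 2.87229459e-04, -6.06356478e+01, -3.42822361e+01, -6.68237476e-05,
        4.08645239e-03,  2.01011295e-05]), 'eef_pos': array([ 247.21580689, -573.80653895,  404.02762769]), 'tcp_rot': array([-3.14034328e+00, -1.11310620e-06,  4.06814310e-01]), 'contact_force': array([-0.74882996,  0.4062142 , -0.43537946]), 'wrist_torque': array([-0.05559652,  0.02482306, -0.0010356 ]), 'opening': 0.9994756000400168}
```

View pics/top0.png

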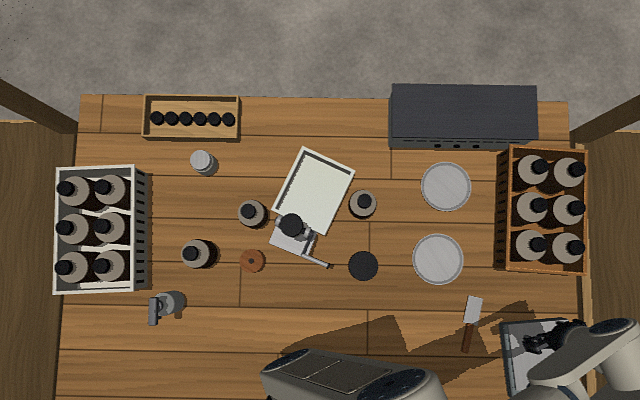

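View pics/side0.png

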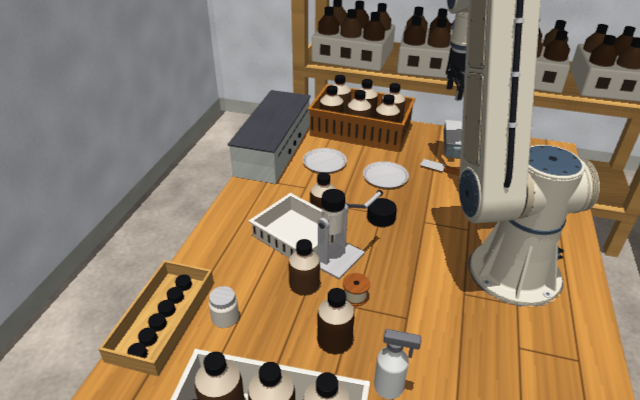

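```bash
python3 - <<'E'
from h import *
crop('top',230,140,480,300,3.2,'t1')
crop('side',240,140,440,300,4,'s1')
t=load('top')
print(atz(t,(438,259),4),atz(t,(445,187),4),atz(t,(292,222),227))
E
```

```text
[ 428.70497643 -370.73202353    4.        ] [ 657.3358237  -395.75157406    4.        ] [518.79714496  73.44591028 227.        ]
```

View pics/t1.png

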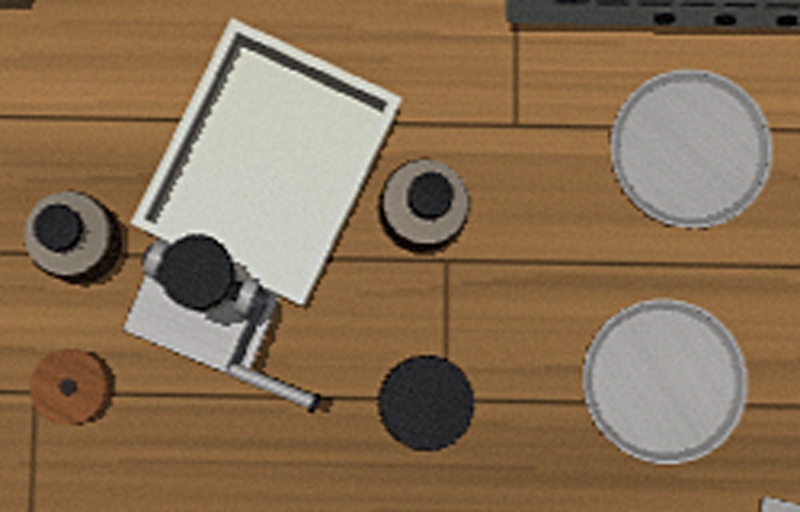

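View pics/s1.png

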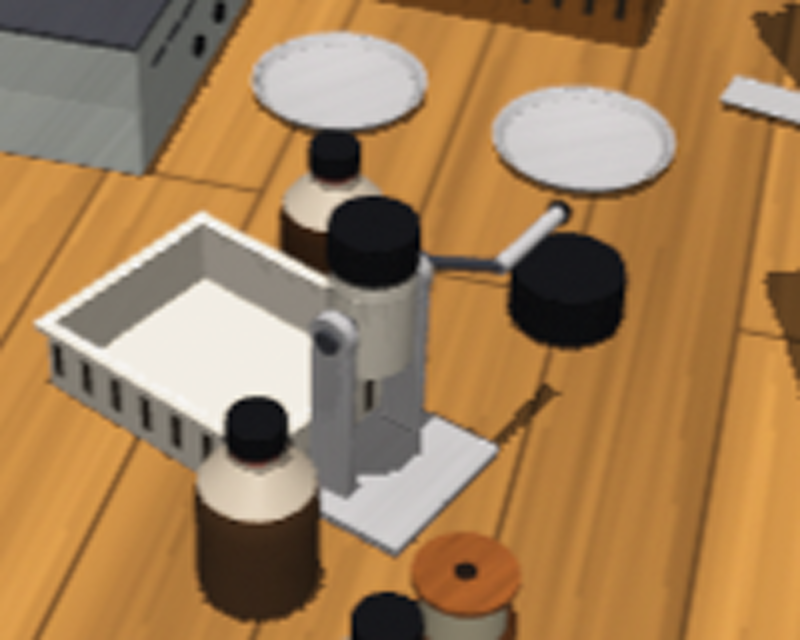

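```bash
cat > fit.py <<'E'
from h import *
from scipy.optimize import least_squares
t=load('top')
c=lambda x,y:np.array([x/3.2+230,y/3.2+140])
B=[atz(t,c(*p),60)[:2] for p in [(232,18),(402,98),(304,304),(132,222)]]
B=np.array(B); print(B.round(0)); 
ex=(B[0]+B[1]-B[2]-B[3])/2; ey=(B[0]+B[3]-B[1]-B[2])/2
print(np.linalg.norm(ex),np.linalg.norm(ey),np.arctan2(ex[1],ex[0]),np.arctan2(-ey[0],ey[1]),B.mean(0))
print('cap',atz(t,c(198,271),219))
print('near base corners',[atz(t,c(*p),8).round(1) for p in [(124,329),(232,368)]])
print('pin end',atz(t,c(318,402),177))
g=cv2.cvtColor(t['image'],cv2.COLOR_RGB2GRAY)
print('dish',atz(t,c(665.5,381.5),11))
E
python3 fit.py; python3 - <<'E'
from h import *
crop('top',260,200,340,280,8,'t2')
crop('side',310,180,390,260,8,'s2')
E
```

```text
[[ 771.   59.]
 [ 695. -107.]
 [ 495.  -16.]
 [ 570.  150.]]
219.95252744104633 181.97116704577795 -0.4259484688244355 -0.4287264166832465 [632.36735535  21.6730243 ]
cap [512.17467186  74.17188784 219.        ]
near base corners [array([469.8, 160.5,   8. ]), array([433.6,  53.7,   8. ])]
pin end [404.04469565 -29.14616114 177.        ]
dish [ 427.97599196 -368.92890413   11.        ]
```

View pics/t2.png

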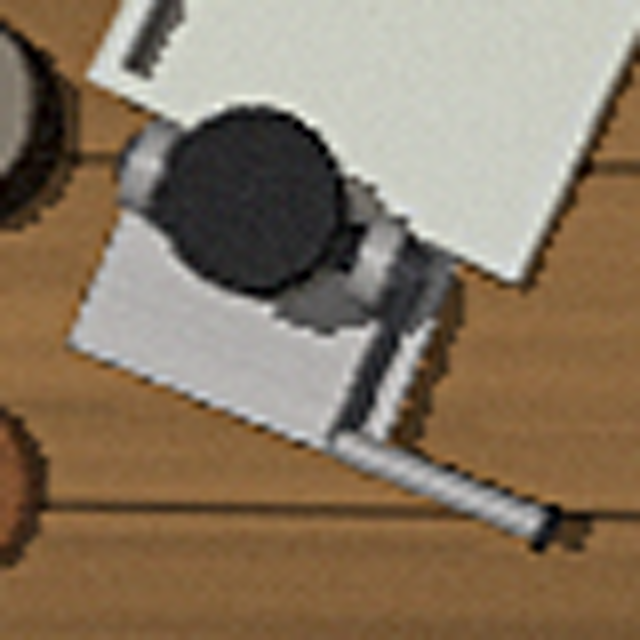

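View pics/s2.png

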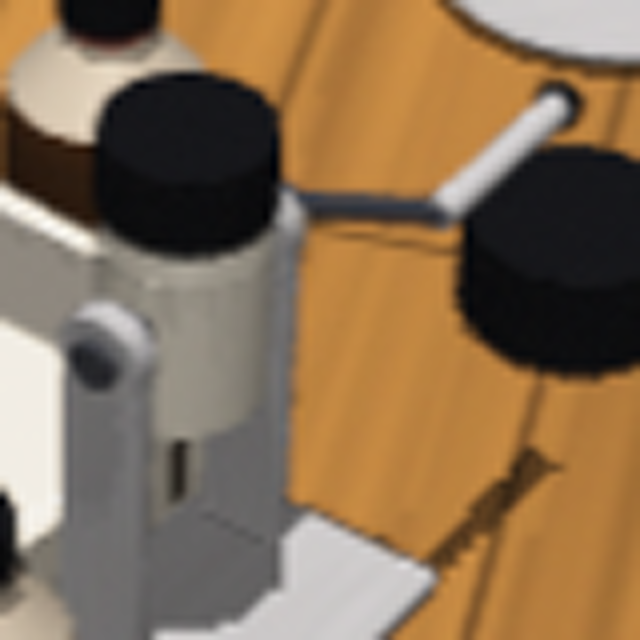

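```bash
cat > fit2.py <<'E'
from h import *
from scipy.optimize import least_squares
t=load('top');s=load('side')
ct=lambda x,y:np.array([x/8+260-.45,y/8+200-.45]); cs=lambda x,y:np.array([x/8+310-.45,y/8+180-.45])
obs=[('t',(0,0,219),ct(251,201)),('t',(-65,-134,177),ct(545,525)),('t',(-65,-63,177),ct(345,437)),
('t',(-50,65,8),ct(68,347)),
('s',(0,0,219),cs(188,128)),('s',(0,0,186),cs(188,200)),('s',(-65,-134,177),cs(563,105)),('s',(-65,-61,177),cs(448,208)),('s',(0,50,150),cs(97,362))]
def pr(p,L):
    x,y,a=p; c,sn=np.cos(a),np.sin(a); return np.array([x+c*L[0]-sn*L[1],y+sn*L[0]+c*L[1],L[2]])
def res(p): return np.concatenate([(proj(t if v=='t' else s,pr(p[:3],L))[0]-o) for v,L,o in obs])
r=least_squares(res,[512,74,-.42],loss='soft_l1'); print(r.x)
for (v,L,o),e in zip(obs,res(r.x).reshape(-1,2)): print(v,L,e.round(2))
np.save('pose.npy',r.x)
E
python3 fit2.py
```

```text
[ 5.13740221e+02  7.90608908e+01 -3.60391522e-01]
t (0, 0, 219) [-0.85 -0.6 ]
t (-65, -134, 177) [-0.37 -0.18]
t (-65, -63, 177) [0.76 1.27]
t (-50, 65, 8) [ 1.85 -6.5 ]
s (0, 0, 219) [ 0.45 -0.16]
s (0, 0, 186) [0.12 0.7 ]
s (-65, -134, 177) [-0.43  0.03]
s (-65, -61, 177) [0.12 0.04]
s (0, 50, 150) [0.39 0.42]
```

```bash
sed -i "/('t',(-50,65,8)/d" fit2.py; cat >> fit2.py <<'E'
p=r.x
def draw(f,n,off,sc):
    im=cv2.resize(f['image'],None,fx=sc,fy=sc,interpolation=cv2.INTER_CUBIC)[:,:,::-1].copy()
    def line(Ls,col):
        q=(proj(f,np.array([pr(p,L) for L in Ls]))+.5)*sc; cv2.polylines(im,[np.round(q).astype(int)],False,col,1)
    th=np.linspace(0,2*np.pi,40)
    for z in (219,186): line([(31*np.cos(a),31*np.sin(a),z) for a in th],(0,255,0))
    line([(-65,-64,177),(-65,-138,177)],(0,0,255))
    line([(-65,-58,177),(0,-58,150)],(0,0,255))
    for sy in (1,-1):
        for yy in (39,49): line([(-17,sy*yy,8),(-17,sy*yy,145),(17,sy*yy,145),(17,sy*yy,8)],(255,0,0))
    line([(-50,-65,6),(-50,65,6),(50,65,6)],(255,255,0))
    x0,y0,x1,y1=off; cv2.imwrite(f'pics/{n}.png',im[y0*sc:y1*sc,x0*sc:x1*sc])
draw(t,'ov_t',(250,190,350,280),8); draw(s,'ov_s',(300,180,400,280),6)
E
python3 fit2.py
```

```text
[ 5.14594816e+02  7.77303066e+01 -3.73822498e-01]
t (0, 0, 219) [-0.35 -0.91]
t (-65, -134, 177) [-0.42  0.01]
t (-65, -63, 177) [0.84 1.13]
s (0, 0, 219) [ 0.26 -0.51]
s (0, 0, 186) [-0.06  0.35]
s (-65, -134, 177) [-0.26  0.08]
s (-65, -61, 177) [-0.01 -0.03]
s (0, 50, 150) [ 0.01 -0.04]
```

View pics/ov_t.png

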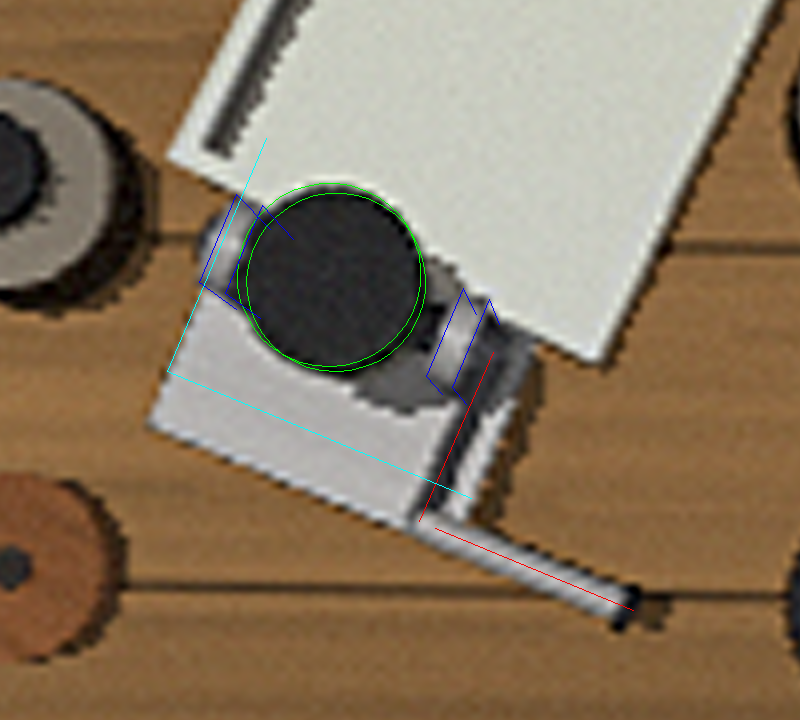

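View pics/ov_s.png

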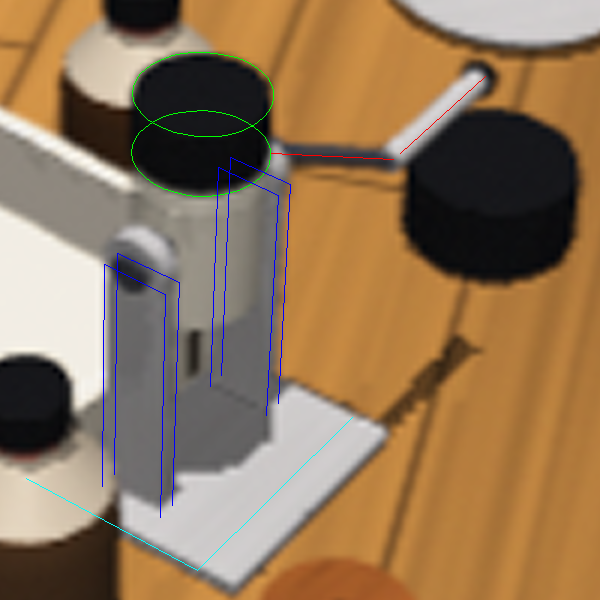

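```bash
cat >> h.py <<'E'
from scipy.spatial.transform import Rotation as Ro
def P(): # stand pose
    return np.load('pose.npy')
def W(L):
    x,y,a=P(); c,s=np.cos(a),np.sin(a); return np.array([x+c*L[0]-s*L[1],y+s*L[0]+c*L[1],L[2]])
def delta(pos,yaw,tilt=None):
    s=readout.sense(); R=Ro.from_euler('xyz',s['tcp_rot'])
    T=Ro.from_euler('xyz',[np.pi,0,yaw])
    t=R.inv().apply(np.array(pos)-s['eef_pos'])/10; r=(R.inv()*T).as_rotvec()
    print('cm',t.round(2),'rot',r.round(3),'| q',s['qpos'].round(3),'F',s['contact_force'].round(1),'op',round(s['opening'],3),'t',round(s['clock'],2),'eef',s['eef_pos'].round(1),'yaw',s['tcp_rot'].round(3))
    return t,r
E
python3 -c "
from h import *
np.save('pose.npy',[513.7,76.5,-.375])
delta([*W((0,0,0))[:2],420],-.78)"
```

```text
cm [ 50.21 -49.18  -1.54] rot [-1.000e-03  1.000e-03  1.187e+00] | q [-1.166  0.354  1.634 -0.     1.155 -0.002] F [-0.7  0.4 -0.4] op 0.999 t 0.1 eef [ 247.2 -573.8  404. ] yaw [-3.14  -0.     0.407]
```

Emit:
step_arm:
  deltas:
    - {"translation":[4,-4,-2],"rot":[0,0,0.15]}
    - {"translation":[8,-8,-3],"rot":[0,0,0.3]}
    - {"translation":[12,-12,-3],"rot":[0,0,0.45]}
    - {"translation":[16,-16,-3],"rot":[0,0,0.6]}
    - {"translation":[20,-20,-3],"rot":[0,0,0.75]}
    - {"translation":[24,-24,-3],"rot":[0,0,0.9]}
    - {"translation":[28,-28,-3],"rot":[0,0,1.05]}
    - {"translation":[32,-32,-3],"rot":[0,0,1.187]}

```text
clock: 1.1
eef_pos: [414.8, -151.7, 434.7]
tcp_rot: [-3.141, -0.0, -0.785]
contact_force: [0.9, -1.1, 0.0]
opening: 1.0
```

```bash
python3 -c "
from h import *
delta([*W((0,0,0))[:2],400],-.78)"
```

```text
cm [ -9.14 -23.13   3.47] rot [-0.    -0.    -0.005] | q [-0.354  0.028  1.97   0.     1.144  2.002] F [ 0.9 -1.1  0. ] op 1.0 t 1.1 eef [ 414.8 -151.7  434.7] yaw [-3.141 -0.    -0.785]
```

Emit:
step_arm:
  deltas:
    - {"translation":[-2,-5,0],"rot":[0,0,0]}
    - {"translation":[-4,-10,0],"rot":[0,0,0]}
    - {"translation":[-6,-15,1],"rot":[0,0,0]}
    - {"translation":[-8,-20,2],"rot":[0,0,0]}
    - {"translation":[-9.14,-23.1,3.4],"rot":[0,0,0]}
    - {"translation":[-9.14,-23.1,3.4],"rot":[0,0,0]}

```text
clock: 1.85
eef_pos: [512.2, 76.8, 399.3]
tcp_rot: [3.14, 0.002, -0.777]
contact_force: [-1.2, -0.1, 0.2]
opening: 1.0
```

```bash
python3 -c "
from h import *
delta([*W((0,0,0))[:2],358],-.78)
grab('top','t3');grab('side','s3')
crop('top',240,170,340,250,8,'t3c');crop('side',280,130,400,220,6,'s3c')"
```

```text
cm [ 0.13 -0.09  4.13] rot [0.002 0.002 0.003] | q [0.146 0.193 1.865 0.    1.086 2.494] F [-1.2 -0.1  0.2] op 1.0 t 1.85 eef [512.2  76.8 399.3] yaw [ 3.14e+00  2.00e-03 -7.77e-01]
```

View pics/s3c.png

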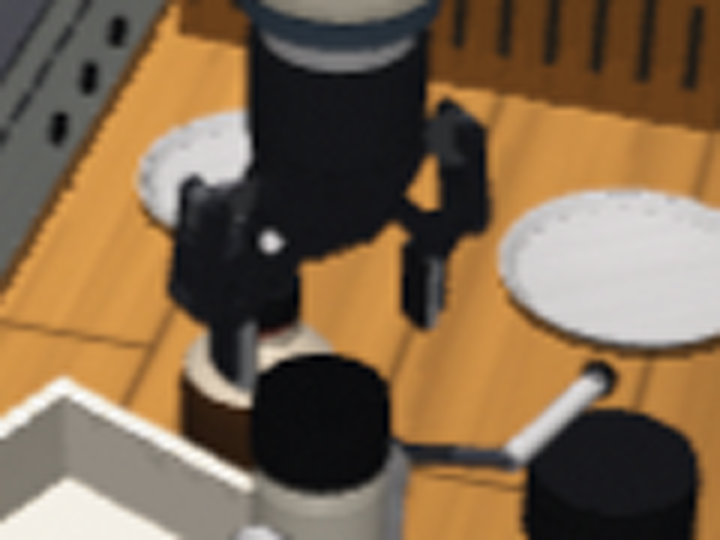

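View pics/t3.png

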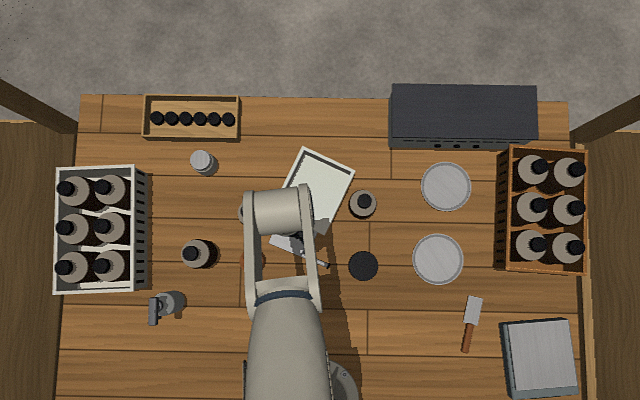

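```bash
python3 -c "
from h import *
f=load('side')
for z in(226,239): print((proj(f,[512.2,76.8,z])[0]-[280,130])*6, [(proj(f,[512.2+49*k*np.cos(-.78-1.57),76.8+49*k*np.sin(-.78-1.57),z])[0]-[280,130])*6 for k in(1,-1)])
print((proj(f,[513.7,76.5,219])[0]-[280,130])*6)"
```

```text
[326.09305391 377.18485048] [array([420.14845734, 345.12193862]), array([229.21555882, 410.20979614])]
[326.91473861 353.26759713] [array([421.49908377, 321.37063363]), array([229.47561534, 386.12728606])]
[322.51508986 388.98662177]
```

Emit:
step_arm:
  deltas:
    - {"translation":[0.13,-0.26,2],"rot":[0,0,0]}
    - {"translation":[0.13,-0.26,4.1],"rot":[0,0,0]}
    - {"translation":[0.13,-0.26,4.1],"rot":[0,0,0]}

```text
clock: 2.33
eef_pos: [514.0, 74.8, 359.0]
tcp_rot: [3.139, 0.001, -0.782]
contact_force: [0.3, 0.1, 1.2]
opening: 0.999
```

```bash
python3 -c "
from h import *
delta([515,77.5,358],-.78)"
```

```text
cm [-0.12 -0.26  0.1 ] rot [ 0.002  0.001 -0.002] | q [ 0.142  0.242  1.902 -0.     1.     2.494] F [0.3 0.1 1.2] op 0.999 t 2.33 eef [514.   74.8 359. ] yaw [ 3.139e+00  1.000e-03 -7.820e-01]
```

Emit:
step_arm:
  deltas:
    - {"translation":[0,0,0],"rot":[0,0,0]}
    - {"translation":[0,0,0],"rot":[0,0,0]}
    - {"translation":[0,0,0],"rot":[0,0,0]}
    - {"translation":[0,0,0],"rot":[0,0,0]}
  grip: 255
  squeeze: 30

```text
clock: 2.82
eef_pos: [515.2, 75.7, 361.0]
tcp_rot: [-3.141, -0.002, -0.78]
contact_force: [-2.2, -3.2, 5.9]
opening: 0.727
```

```bash
python3 -c "
from h import *
delta([515,77.5,358],-.78); s=readout.sense(); print(s['wrist_torque'], Ro.from_euler('xyz',s['tcp_rot']).inv().apply(s['contact_force']))"
```

```text
cm [-0.14 -0.12  0.3 ] rot [-0.001 -0.002 -0.   ] | q [ 1.430e-01  2.410e-01  1.899e+00 -1.000e-03  1.000e+00  2.494e+00] F [-2.2 -3.2  5.9] op 0.727 t 2.83 eef [515.2  75.7 361. ] yaw [-3.141e+00 -2.000e-03 -7.800e-01]
[-0.29143478  0.14531898 -0.03629334] [ 0.73134226  3.84450334 -5.8767744 ]
```

Emit:
step_arm:
  deltas:
    - {"translation":[0,0,0],"rot":[0,0,0]}
    - {"translation":[0,0,-0.04],"rot":[0,0,-0.1]}
    - {"translation":[0,0,-0.1],"rot":[0,0,-0.25]}
    - {"translation":[0,0,-0.15],"rot":[0,0,-0.4]}
    - {"translation":[0,0,-0.21],"rot":[0,0,-0.55]}
    - {"translation":[0,0,-0.27],"rot":[0,0,-0.7]}
    - {"translation":[0,0,-0.27],"rot":[0,0,-0.7]}
  squeeze: 50

```text
clock: 3.7
eef_pos: [515.6, 76.5, 363.4]
tcp_rot: [-3.14, -0.003, -0.078]
contact_force: [1.5, 5.7, 0.9]
opening: 0.716
```

```bash
python3 -c "
from h import *
delta([515,77.5,361],-.08); s=readout.sense(); print(s['wrist_torque'], Ro.from_euler('xyz',s['tcp_rot']).inv().apply(s['contact_force']))"
```

```text
cm [-0.07 -0.09  0.24] rot [-0.002 -0.003  0.002] | q [0.144 0.238 1.896 0.002 1.004 1.792] F [1.5 5.7 0.9] op 0.716 t 3.7 eef [515.6  76.5 363.4] yaw [-3.14e+00 -3.00e-03 -7.80e-02]
[ 0.80215541 -0.3047017  -0.00454369] [ 1.06742685 -5.76788796 -0.9244076 ]
```

Emit:
step_arm:
  deltas:
    - {"translation":[0,-0.1,-0.06],"rot":[0,0,-0.15]}
    - {"translation":[0,-0.1,-0.12],"rot":[0,0,-0.32]}
    - {"translation":[0,-0.1,-0.19],"rot":[0,0,-0.5]}
    - {"translation":[0,-0.1,-0.26],"rot":[0,0,-0.68]}
    - {"translation":[0,-0.1,-0.33],"rot":[0,0,-0.86]}
    - {"translation":[0,-0.1,-0.4],"rot":[0,0,-1.04]}
    - {"translation":[0,-0.1,-0.47],"rot":[0,0,-1.22]}
    - {"translation":[0,-0.1,-0.53],"rot":[0,0,-1.4]}

```text
clock: 4.7
eef_pos: [515.2, 79.4, 368.5]
tcp_rot: [3.141, -0.007, 1.324]
contact_force: [0.9, 21.9, -2.0]
opening: 0.718
```

```bash
python3 -c "
from h import *
delta([515,77.5,361],1.32); s=readout.sense(); print(s['wrist_torque'], Ro.from_euler('xyz',s['tcp_rot']).inv().apply(s['contact_force']))
grab('side');crop('side',280,130,400,220,6,'s4c')"
```

```text
cm [-0.19  0.02  0.75] rot [ 0.    -0.007  0.004] | q [0.148 0.232 1.891 0.008 1.016 0.391] F [ 0.9 21.9 -2. ] op 0.718 t 4.7 eef [515.2  79.4 368.5] yaw [ 3.141 -0.007  1.324]
[ 3.37317462  0.01085474 -0.31652777] [21.45401731 -4.524605    2.15285163]
```

View pics/s4c.png

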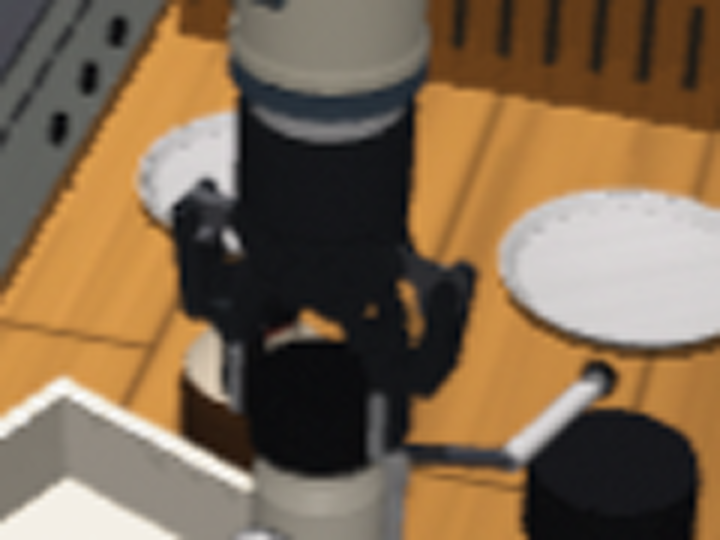

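Emit:
step_arm:
  deltas:
    - {"translation":[0.2,-0.06,-0.06],"rot":[0,0,-0.15]}
    - {"translation":[0.23,-0.1,-0.12],"rot":[0,0,-0.32]}
    - {"translation":[0.21,-0.16,-0.19],"rot":[0,0,-0.5]}
    - {"translation":[0.2,-0.2,-0.26],"rot":[0,0,-0.68]}
    - {"translation":[0.17,-0.23,-0.33],"rot":[0,0,-0.86]}
    - {"translation":[0.14,-0.25,-0.4],"rot":[0,0,-1.04]}
    - {"translation":[0.1,-0.27,-0.47],"rot":[0,0,-1.22]}
    - {"translation":[0.08,-0.28,-0.53],"rot":[0,0,-1.4]}

```text
clock: 5.75
eef_pos: [511.8, 79.0, 373.1]
tcp_rot: [3.141, -0.002, 2.725]
contact_force: [-3.1, 3.7, -0.9]
opening: 0.712
```

```bash
python3 -c "
from h import *
delta([515,77.5,361],2.72); s=readout.sense(); print(s['wrist_torque'], Ro.from_euler('xyz',s['tcp_rot']).inv().apply(s['contact_force']))"
```

```text
cm [-0.35 -0.01  1.21] rot [ 0.001 -0.002  0.005] | q [ 0.15   0.222  1.892  0.002  1.028 -1.006] F [-3.1  3.7 -0.9] op 0.712 t 5.75 eef [511.8  79.  373.1] yaw [ 3.141e+00 -2.000e-03  2.725e+00]
[ 0.70807319  0.34130946 -0.0960657 ] [4.32587279 2.10736936 0.93340015]
```

Emit:
step_arm:
  deltas:
    - {"translation":[-0.04,-0.03,-0.06],"rot":[0,0,-0.17]}
    - {"translation":[-0.07,-0.07,-0.13],"rot":[0,0,-0.34]}
    - {"translation":[-0.1,-0.1,-0.2],"rot":[0,0,-0.51]}
    - {"translation":[-0.13,-0.13,-0.26],"rot":[0,0,-0.68]}
    - {"translation":[-0.16,-0.16,-0.32],"rot":[0,0,-0.85]}
    - {"translation":[-0.2,-0.19,-0.39],"rot":[0,0,-1.02]}
    - {"translation":[-0.23,-0.22,-0.46],"rot":[0,0,-1.205]}
    - {"translation":[-0.23,-0.22,-0.46],"rot":[0,0,-1.205]}

```text
clock: 6.75
eef_pos: [513.1, 75.4, 377.7]
tcp_rot: [3.141, -0.001, -2.36]
contact_force: [-4.6, 0.4, 0.7]
opening: 0.718
```

```bash
python3 -c "
from h import *
delta([515,77.5,450],3.93); s=readout.sense(); print(s['wrist_torque'], Ro.from_euler('xyz',s['tcp_rot']).inv().apply(s['contact_force']))"
```

```text
cm [-0.27  0.02 -7.23] rot [ 0.001 -0.001 -0.006] | q [ 0.143  0.218  1.886  0.     1.039 -2.21 ] F [-4.6  0.4  0.7] op 0.718 t 6.75 eef [513.1  75.4 377.7] yaw [ 3.141e+00 -1.000e-03 -2.360e+00]
[0.03726428 0.68353728 0.1086138 ] [ 2.9664218   3.50140378 -0.64650984]
```

Emit:
step_arm:
  deltas:
    - {"translation":[0,0,-0.4],"rot":[0,0,0]}
    - {"translation":[0,0,-1],"rot":[0,0,0]}
    - {"translation":[0,0,-3],"rot":[0,0,0]}
    - {"translation":[0,0,-6],"rot":[0,0,0]}

```text
clock: 7.25
eef_pos: [513.8, 75.3, 438.4]
tcp_rot: [-3.141, 0.0, -2.36]
contact_force: [0.3, 0.7, -0.8]
opening: 0.719
```

```bash
python3 -c "
from h import *
delta([428,-369,430],-2.36); 
grab('side');crop('side',280,120,400,220,6,'s5c')"
```

```text
cm [ 37.38 -25.5    0.85] rot [-0.  0. -0.] | q [ 0.143  0.155  1.819 -0.     1.168 -2.209] F [ 0.3  0.7 -0.8] op 0.719 t 7.25 eef [513.8  75.3 438.4] yaw [-3.141  0.    -2.36 ]
```

View pics/s5c.png

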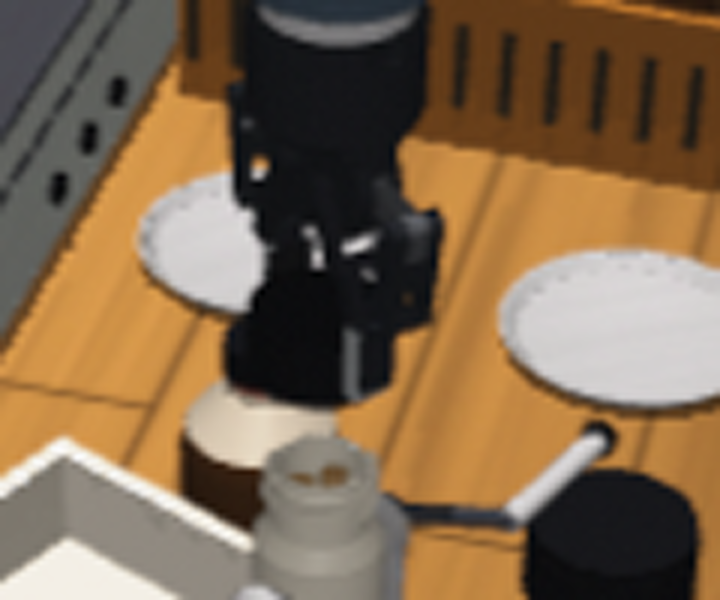

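Emit:
step_arm:
  deltas:
    - {"translation":[3,-2,0],"rot":[0,0,0.08]}
    - {"translation":[7.5,-5.1,0],"rot":[0,0,0.2]}
    - {"translation":[12.5,-8.5,0],"rot":[0,0,0.33]}
    - {"translation":[17.5,-12,0],"rot":[0,0,0.46]}
    - {"translation":[22.5,-15.4,3],"rot":[0,0,0.59]}
    - {"translation":[27.5,-18.8,7],"rot":[0,0,0.7]}
    - {"translation":[32.5,-22.2,11],"rot":[0,0,0.8]}
    - {"translation":[36,-24.6,15],"rot":[0,0,0.85]}

```text
clock: 8.3
eef_pos: [435.1, -340.1, 301.0]
tcp_rot: [-3.139, 0.003, 3.07]
contact_force: [1.0, -0.4, -0.6]
opening: 0.718
```

```bash
python3 -c "
from h import *
delta([428,-369,185],-3.21)"
```

```text
cm [ 0.54 -2.9  11.61] rot [-0.003  0.003 -0.003] | q [-0.666  0.364  1.882 -0.     0.892 -2.166] F [ 1.  -0.4 -0.6] op 0.718 t 8.3 eef [ 435.1 -340.1  301. ] yaw [-3.139e+00  3.000e-03  3.070e+00]
```

Emit:
step_arm:
  deltas:
    - {"translation":[0.1,-0.8,3],"rot":[0,0,0]}
    - {"translation":[0.23,-1.63,6],"rot":[0,0,0]}
    - {"translation":[0.23,-1.63,9],"rot":[0,0,0]}
    - {"translation":[0.23,-1.63,10.2],"rot":[0,0,0]}
    - {"translation":[0.23,-1.63,10.2],"rot":[0,0,0]}
    - {"translation":[0.23,-1.63,10.2],"rot":[0,0,0]}

```text
clock: 9.05
eef_pos: [432.2, -354.0, 200.1]
tcp_rot: [-3.14, 0.002, 3.075]
contact_force: [0.2, 0.8, -0.9]
opening: 0.719
```

```bash
python3 -c "
from h import *
delta([428,-369,179],-3.21)"
```

```text
cm [ 0.32 -1.52  2.11] rot [-0.001  0.002  0.002] | q [-0.689  0.526  1.917 -0.     0.697 -2.193] F [ 0.2  0.8 -0.9] op 0.719 t 9.05 eef [ 432.2 -354.   200.1] yaw [-3.140e+00  2.000e-03  3.075e+00]
```

Emit:
step_arm:
  deltas:
    - {"translation":[0.3,-1.5,0.8],"rot":[0,0,0]}
    - {"translation":[0.3,-1.5,1.6],"rot":[0,0,0]}
    - {"translation":[0.3,-1.5,1.9],"rot":[0,0,0]}
    - {"translation":[0.3,-1.5,1.9],"rot":[0,0,0]}
    - {"translation":[0.3,-1.5,1.9],"rot":[0,0,0]}

```text
clock: 9.68
eef_pos: [427.6, -368.3, 179.7]
tcp_rot: [3.141, -0.0, 3.075]
contact_force: [0.2, -0.7, -0.4]
opening: 0.721
```

```bash
python3 -c "
from h import *
delta([428,-369,179],-3.21)
grab('side');crop('side',340,120,430,195,8,'s6c')"
```

```text
cm [-0.05 -0.07  0.07] rot [ 0.    -0.     0.002] | q [-0.714  0.566  1.909  0.     0.667 -2.218] F [ 0.2 -0.7 -0.4] op 0.721 t 9.68 eef [ 427.6 -368.3  179.7] yaw [ 3.141 -0.     3.075]
```

View pics/s6c.png

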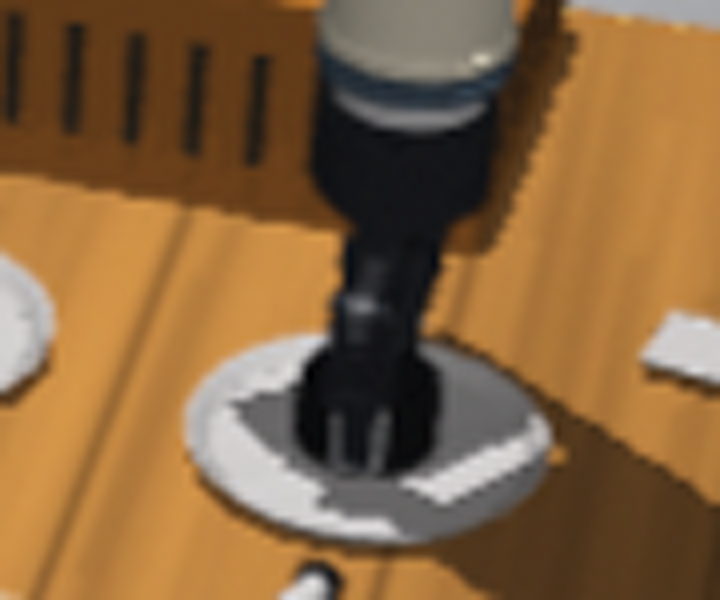

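Emit:
step_arm:
  deltas:
    - {"translation":[0,0,0.1],"rot":[0,0,0]}
    - {"translation":[0,0,0.2],"rot":[0,0,0]}
    - {"translation":[0,0,0.2],"rot":[0,0,0]}

```text
clock: 10.1
eef_pos: [427.7, -368.3, 179.3]
tcp_rot: [-3.141, 0.0, 3.075]
contact_force: [-5.7, 4.1, 19.1]
opening: 0.717
```

Emit:
step_arm:
  deltas:
    - {"translation":[0,0,-0.1],"rot":[0,0,0]}
    - {"translation":[0,0,-0.1],"rot":[0,0,0]}
    - {"translation":[0,0,-0.1],"rot":[0,0,0]}
    - {"translation":[0,0,-0.1],"rot":[0,0,0]}
  grip: 0

```text
clock: 10.6
eef_pos: [427.6, -368.4, 178.6]
tcp_rot: [3.141, -0.0, 3.075]
contact_force: [0.9, 0.1, -0.4]
opening: 0.998
```

```bash
python3 -c "
from h import *
x,y,a=P(); np.save('pose.npy',[514.5,77.6,a])
delta([*W((-65,-100,0))[:2],430],a-np.pi)"
```

```text
cm [  3.54  37.53 -25.13] rot [ 0.    -0.     0.308] | q [-0.714  0.568  1.909  0.     0.665 -2.218] F [ 0.9  0.1 -0.4] op 0.998 t 10.6 eef [ 427.6 -368.4  178.6] yaw [ 3.141 -0.     3.075]
```

```bash
python3 -c "
from h import *
x,y,a=P(); 
print(W((-65,-100,0)),W((65,-100,0)))
delta([*W((-65,-100,0))[:2],420],a+np.pi/2)"
```

```text
[417.38975167   8.3569522    0.        ] [538.35574252 -39.25847658   0.        ]
cm [  3.54  37.52 -24.13] rot [-0.    -0.     1.879] | q [-0.714  0.568  1.909  0.     0.665 -2.218] F [ 0.9  0.1 -0.4] op 0.998 t 10.6 eef [ 427.6 -368.4  178.6] yaw [ 3.141 -0.     3.075]
```

Emit:
step_arm:
  deltas:
    - {"translation":[0,0,-3],"rot":[0,0,0]}
    - {"translation":[0,0,-8],"rot":[0,0,0]}
    - {"translation":[0,3,-14],"rot":[0,0,0.18]}
    - {"translation":[0.5,8,-19],"rot":[0,0,0.36]}
    - {"translation":[1,13,-22],"rot":[0,0,0.54]}
    - {"translation":[1.5,18,-24],"rot":[0,0,0.72]}
    - {"translation":[2,23,-24],"rot":[0,0,0.9]}
    - {"translation":[2.5,28,-24],"rot":[0,0,1.08]}

```text
clock: 11.6
eef_pos: [421.4, -90.8, 419.4]
tcp_rot: [3.14, 0.001, 2.01]
contact_force: [0.5, -0.4, 0.7]
opening: 0.999
```

```bash
python3 -c "
from h import *
x,y,a=P(); 
delta([*W((-65,-100,0))[:2],390],a+np.pi/2)
grab('side');crop('side',340,120,430,195,8,'s7c')"
```

```text
cm [9.15 3.84 2.94] rot [0.001 0.    0.814] | q [-0.216  0.026  2.008  0.     1.106 -0.655] F [ 0.5 -0.4  0.7] op 0.999 t 11.6 eef [421.4 -90.8 419.4] yaw [3.14e+00 1.00e-03 2.01e+00]
```

View pics/s7c.png

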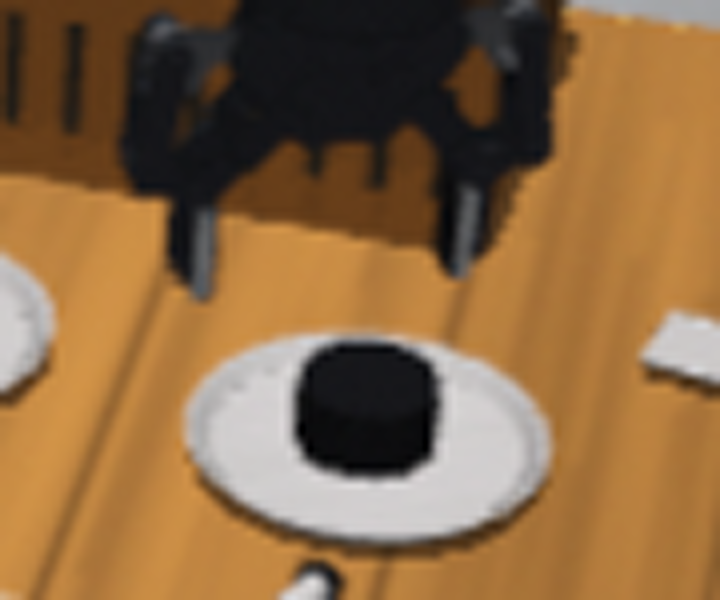

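Cap lies open side down in the dish (crop 368,408). Now to the crank pin.

Emit:
step_arm:
  deltas:
    - {"translation":[2.5,1,0],"rot":[0,0,0.17]}
    - {"translation":[5,2,0],"rot":[0,0,0.34]}
    - {"translation":[7,3,0],"rot":[0,0,0.51]}
    - {"translation":[9.1,3.8,1],"rot":[0,0,0.68]}
    - {"translation":[9.1,3.8,2],"rot":[0,0,0.814]}
    - {"translation":[9.1,3.8,3],"rot":[0,0,0.814]}
    - {"translation":[9.1,3.8,3],"rot":[0,0,0.814]}
  grip: 100

```text
clock: 12.52
eef_pos: [416.7, 6.0, 388.2]
tcp_rot: [-3.14, 0.001, 1.204]
contact_force: [-0.1, -1.4, -0.0]
opening: 0.61
```

```bash
python3 -c "
from h import *
x,y,a=P(); 
delta([*W((-65,-100,0))[:2],332],a+np.pi/2)
grab('side');crop('side',310,130,430,220,6,'s8c')"
```

```text
cm [ 0.25 -0.01  5.62] rot [-0.001  0.001  0.009] | q [ 0.011  0.04   2.07  -0.     1.033  0.377] F [-0.1 -1.4 -0. ] op 0.61 t 12.53 eef [416.7   6.  388.2] yaw [-3.140e+00  1.000e-03  1.204e+00]
```

View pics/s8c.png

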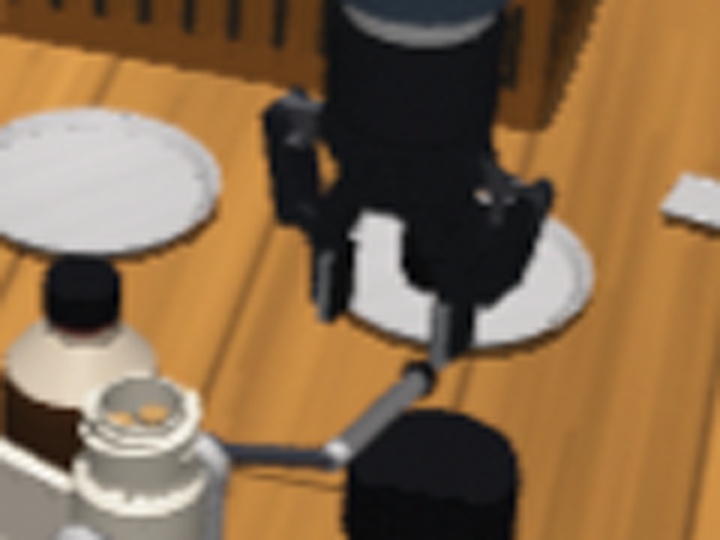

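Emit:
step_arm:
  deltas:
    - {"translation":[0.2,0,2.5],"rot":[0,0,0]}
    - {"translation":[0.2,0,5],"rot":[0,0,0]}
    - {"translation":[0.2,0,5.7],"rot":[0,0,0]}
    - {"translation":[0.2,0,5.7],"rot":[0,0,0]}

```text
clock: 13.08
eef_pos: [417.9, 7.9, 332.1]
tcp_rot: [-3.141, 0.0, 1.202]
contact_force: [0.1, 0.2, 0.6]
opening: 0.608
```

Emit:
step_arm:
  deltas:
    - {"translation":[0,0,0],"rot":[0,0,0]}
    - {"translation":[0,0,0],"rot":[0,0,0]}
    - {"translation":[0,0,0],"rot":[0,0,0]}
    - {"translation":[0,0,0],"rot":[0,0,0]}
  grip: 255
  squeeze: 40

```text
clock: 13.58
eef_pos: [416.9, 8.4, 332.5]
tcp_rot: [-3.139, -0.0, 1.201]
contact_force: [-6.0, 3.6, 11.2]
opening: 0.125
```

```bash
python3 -c "
from h import *
x,y,a=P(); 
delta([*W((-65,-100,0))[:2],332],a+np.pi/2)
s=readout.sense();e=s['eef_pos'];c,sn=np.cos(a),np.sin(a);d=e[:2]-[x,y]
print('local',d@[c,sn],d@[-sn,c],'F',s['contact_force'][:2]@[c,sn],s['contact_force'][:2]@[-sn,c],s['wrist_torque'])
grab('side');crop('side',310,130,430,220,6,'s9c')"
```

```text
cm [0.01 0.04 0.05] rot [-0.002 -0.     0.006] | q [1.600e-02 1.230e-01 2.127e+00 1.000e-03 8.940e-01 3.850e-01] F [-6.   3.6 11.2] op 0.125 t 13.57 eef [416.9   8.4 332.5] yaw [-3.139 -0.     1.201]
local -65.42893834026984 -100.11896054813083 F -6.8615581374391885 1.118228404398269 [ 0.56345517  1.17633889 -0.0308567 ]
```

View pics/s9c.png

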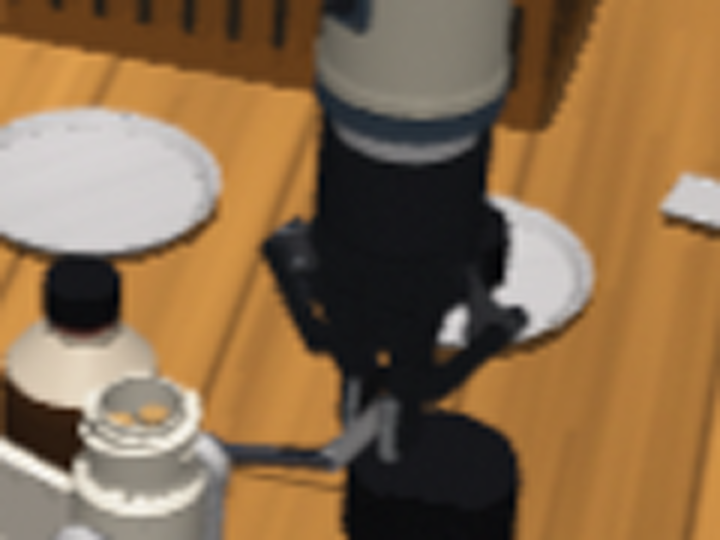

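```bash
python3 -c "
import numpy as np
p=lambda t:np.array([7*np.cos(np.arctan2(27,-65)-t),7*np.sin(np.arctan2(27,-65)-t)])
for S in ([0,.08,.18,.29,.4,.51,.62,.73,.8],[.8,.88,.98,1.09,1.2,1.31,1.42,1.53,1.6],[1.6,1.68,1.78,1.88,1.98,2.08,2.18,2.28,2.36]):
  print([(round((p(t)-p(S[0]))[0],2),round(-(p(t)-p(S[0]))[1],2)) for t in S[1:]])
"
```

```text
[(np.float64(0.24), np.float64(-0.51)), (np.float64(0.59), np.float64(-1.11)), (np.float64(1.04), np.float64(-1.74)), (np.float64(1.56), np.float64(-2.31)), (np.float64(2.13), np.float64(-2.81)), (np.float64(2.76), np.float64(-3.26)), (np.float64(3.44), np.float64(-3.63)), (np.float64(3.89), np.float64(-3.82))]
[(np.float64(0.53), np.float64(-0.19)), (np.float64(1.21), np.float64(-0.36)), (np.float64(1.97), np.float64(-0.47)), (np.float64(2.74), np.float64(-0.49)), (np.float64(3.51), np.float64(-0.43)), (np.float64(4.26), np.float64(-0.29)), (np.float64(5.0), np.float64(-0.06)), (np.float64(5.45), np.float64(0.12))]
[(np.float64(0.5), np.float64(0.25)), (np.float64(1.1), np.float64(0.62)), (np.float64(1.65), np.float64(1.04)), (np.float64(2.16), np.float64(1.52)), (np.float64(2.62), np.float64(2.05)), (np.float64(3.03), np.float64(2.62)), (np.float64(3.37), np.float64(3.23)), (np.float64(3.61), np.float64(3.74))]
```

Emit:
step_arm:
  deltas:
    - {"translation":[0,0.24,-0.51],"rot":[0,0,0]}
    - {"translation":[0,0.59,-1.11],"rot":[0,0,0]}
    - {"translation":[0,1.04,-1.74],"rot":[0,0,0]}
    - {"translation":[0,1.56,-2.31],"rot":[0,0,0]}
    - {"translation":[0,2.13,-2.81],"rot":[0,0,0]}
    - {"translation":[0,2.76,-3.26],"rot":[0,0,0]}
    - {"translation":[0,3.44,-3.63],"rot":[0,0,0]}
    - {"translation":[0,3.89,-3.82],"rot":[0,0,0]}

```text
clock: 14.62
eef_pos: [449.6, -4.5, 370.3]
tcp_rot: [-3.126, 0.001, 1.201]
contact_force: [-31.1, 13.5, 38.1]
opening: 0.124
```

```bash
cat > loc.py <<'E'
from h import *
x,y,a=P(); s=readout.sense();e=s['eef_pos'];c,sn=np.cos(a),np.sin(a);d=e[:2]-[x,y]; f=s['contact_force']
print('local',d@[c,sn],d@[-sn,c],e[2]-155,'F',f[:2]@[c,sn],f[:2]@[-sn,c],f[2],s['tcp_rot'],s['wrist_torque'],'op',s['opening'],s['clock'])
E
python3 loc.py
```

```text
local -30.32521502335028 -100.11993787037315 215.27937092277085 F -33.875101488129026 1.163807663410177 38.1327542393478 [-3.12638977e+00  1.12321823e-03  1.20100888e+00] [2.30789835 5.32119138 0.05317302] op 0.12358480442582843 14.625
```

Emit:
step_arm:
  deltas:
    - {"translation":[0,0.2,-0.4],"rot":[0,0,0]}
    - {"translation":[0,0.5,-0.55],"rot":[0,0,0]}
    - {"translation":[0,1.1,-0.7],"rot":[0,0,0]}
    - {"translation":[0,1.85,-0.8],"rot":[0,0,0]}
    - {"translation":[0,1.85,-0.8],"rot":[0,0,0]}

```text
clock: 15.25
eef_pos: [469.8, -12.3, 378.3]
tcp_rot: [-3.137, 0.001, 1.202]
contact_force: [-10.1, 3.1, 9.9]
opening: 0.123
```

```bash
python3 loc.py;python3 -c "
from h import *
grab('side');crop('side',260,110,400,215,5,'s10c')"
```

```text
local -8.702095679539632 -100.00400748263095 223.29547593369358 F -10.533128369019147 -0.8536969840858528 9.890033104371197 [-3.13652592e+00  6.68976309e-04  1.20159755e+00] [0.60586626 1.77797866 0.01438211] op 0.12260211563204869 15.25
```

View pics/s10c.png

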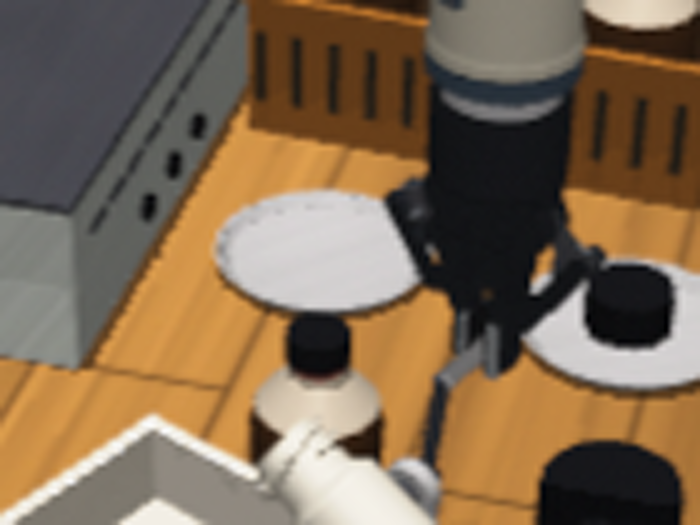

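```bash
python3 -c "
import numpy as np
p=lambda t:np.array([7*np.cos(np.arctan2(27,-65)-t),7*np.sin(np.arctan2(27,-65)-t)])
for S in ([1.06,1.14,1.24,1.34,1.44,1.54,1.64,1.74,1.8],[1.8,1.88,1.98,2.08,2.18,2.27,2.36]):
  print([(round((p(t)-p(S[0]))[0],2).item(),round(-(p(t)-p(S[0]))[1],2).item()) for t in S[1:]])
"
```

```text
[(0.56, -0.04), (1.26, -0.03), (1.95, 0.04), (2.64, 0.19), (3.3, 0.41), (3.94, 0.69), (4.55, 1.03), (4.9, 1.27)]
[(0.44, 0.34), (0.95, 0.82), (1.41, 1.35), (1.82, 1.92), (2.13, 2.47), (2.4, 3.04)]
```

Emit:
step_arm:
  deltas:
    - {"translation":[0,0.56,-0.1],"rot":[0,0,0]}
    - {"translation":[0,1.26,-0.12],"rot":[0,0,0]}
    - {"translation":[0,1.95,-0.06],"rot":[0,0,0]}
    - {"translation":[0,2.64,0.09],"rot":[0,0,0]}
    - {"translation":[0,3.3,0.31],"rot":[0,0,0]}
    - {"translation":[0,3.94,0.59],"rot":[0,0,0]}
    - {"translation":[0,4.55,0.93],"rot":[0,0,0]}
    - {"translation":[0,4.9,1.17],"rot":[0,0,0]}

```text
clock: 16.3
eef_pos: [515.5, -30.0, 366.3]
tcp_rot: [-3.137, 0.001, 1.202]
contact_force: [-10.2, 2.8, 8.3]
opening: 0.123
```

```bash
python3 loc.py
```

```text
local 40.359139010360806 -99.758058154731 211.34797474195216 F -10.505301234056565 -1.135199585067637 8.288228084732696 [-3.13659496e+00  7.50146495e-04  1.20159554e+00] [ 0.64308446  1.9341106  -0.07147073] op 0.12279377182747417 16.3
```

Emit:
step_arm:
  deltas:
    - {"translation":[0,0.44,0.34],"rot":[0,0,0]}
    - {"translation":[0,0.95,0.82],"rot":[0,0,0]}
    - {"translation":[0,1.41,1.35],"rot":[0,0,0]}
    - {"translation":[0,1.82,1.92],"rot":[0,0,0]}
    - {"translation":[0,2.13,2.47],"rot":[0,0,0]}
    - {"translation":[0,2.4,3.04],"rot":[0,0,0]}
    - {"translation":[0,2.45,3.2],"rot":[0,0,0]}
    - {"translation":[0,2.45,3.2],"rot":[0,0,0]}

```text
clock: 17.3
eef_pos: [538.1, -38.7, 334.6]
tcp_rot: [-3.136, 0.001, 1.202]
contact_force: [-9.6, 3.0, 9.7]
opening: 0.119
```

```bash
python3 loc.py; python3 -c "
from h import *
grab('side');crop('side',200,120,400,270,4,'s11c');grab('top');crop('top',240,140,400,260,5,'t11c')"
```

```text
local 64.54790954033156 -99.57652116111623 179.60217354755082 F -10.0565491475619 -0.7097763279955787 9.747663573422605 [-3.13613966e+00  8.14451697e-04  1.20160752e+00] [ 0.65539916  2.03296009 -0.00802586] op 0.11890796868144289 17.3
```

View pics/s11c.png

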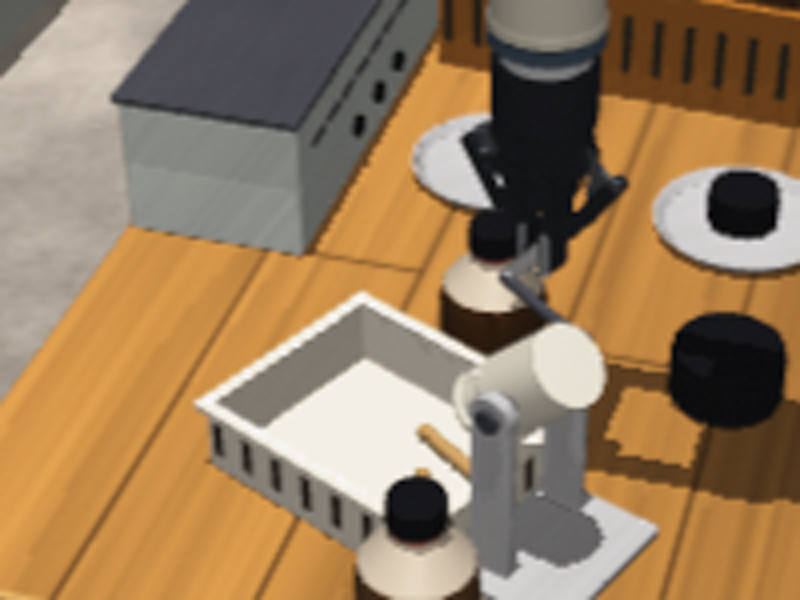

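View pics/t11c.png

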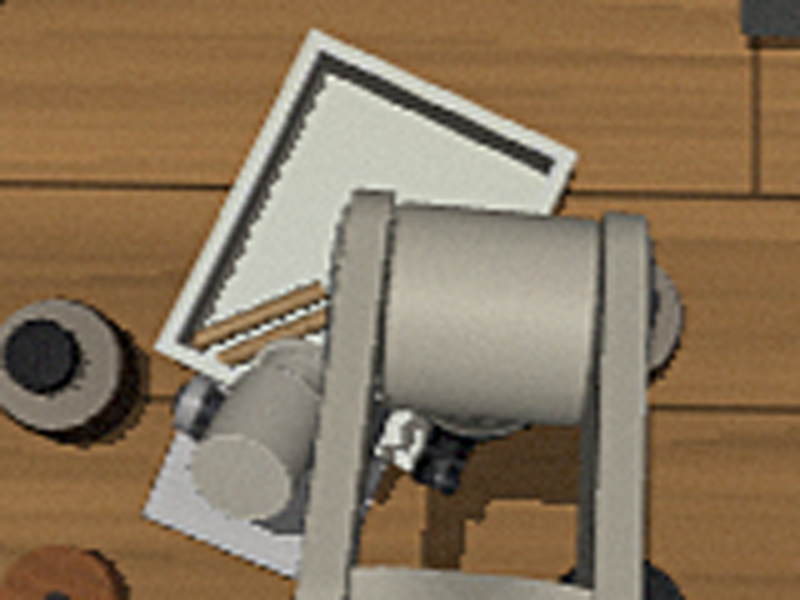

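Emit:
step_arm:
  deltas:
    - {"translation":[0,0.1,0.25],"rot":[0,0,0]}
    - {"translation":[0,0.15,0.5],"rot":[0,0,0]}
    - {"translation":[0,0.15,0.5],"rot":[0,0,0]}
    - {"translation":[0,0.15,0.5],"rot":[0,0,0]}
    - {"translation":[0,0.15,0.5],"rot":[0,0,0]}

```text
clock: 18.02
eef_pos: [538.6, -38.9, 333.3]
tcp_rot: [-3.135, 0.001, 1.202]
contact_force: [-30.7, 7.0, 54.9]
opening: 0.124
```

```bash
python3 loc.py; python3 -c "
from h import *
grab('side');crop('side',250,190,390,290,5.7,'s12c');grab('top');crop('top',260,170,340,250,7,'t12c')"
```

```text
local 65.13187657605316 -99.56558375874455 178.29794791554093 F -31.183862049398048 -4.70785161099657 54.93992575923612 [-3.13481862e+00  5.60949772e-04  1.20152532e+00] [ 1.18724294  4.99557277 -0.02593764] op 0.12370599808515777 18.025
```

View pics/s12c.png

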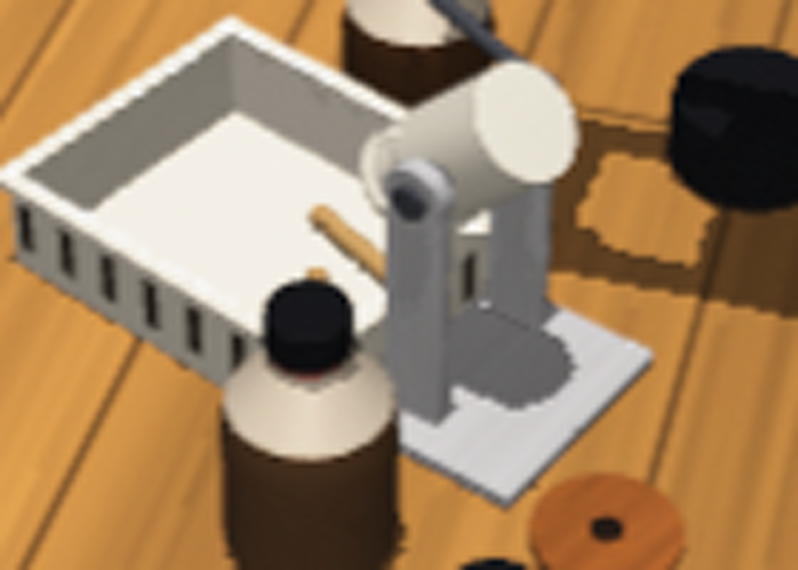

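View pics/t12c.png

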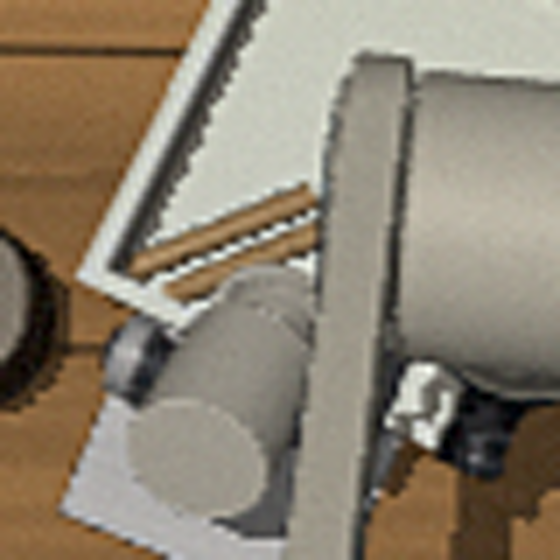

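```bash
python3 -c "
import numpy as np
p=lambda t:np.array([7*np.cos(np.arctan2(27,-65)-t),7*np.sin(np.arctan2(27,-65)-t)])
for S in ([2.36,2.36,2.26,2.15,2.04,1.93,1.82,1.71,1.6],[1.6,1.5,1.4,1.3,1.2,1.1,1.,.9,.8],[.8,.7,.6,.5,.4,.3,.2,.1,0]):
  print([(round((p(t)-p(S[0]))[0],2).item(),round(-(p(t)-p(S[0]))[1],2).item()) for t in S[1:]])
"
```

```text
[(0.0, -0.0), (-0.3, -0.63), (-0.69, -1.29), (-1.16, -1.9), (-1.69, -2.46), (-2.28, -2.95), (-2.92, -3.38), (-3.61, -3.74)]
[(-0.65, -0.25), (-1.33, -0.44), (-2.01, -0.56), (-2.71, -0.61), (-3.41, -0.6), (-4.11, -0.51), (-4.79, -0.35), (-5.45, -0.12)]
[(-0.64, 0.29), (-1.24, 0.64), (-1.81, 1.05), (-2.33, 1.52), (-2.8, 2.03), (-3.22, 2.59), (-3.59, 3.19), (-3.89, 3.82)]
```

Emit:
step_arm:
  deltas:
    - {"translation":[0,-0.15,-0.6],"rot":[0,0,0]}
    - {"translation":[0,-0.45,-1.23],"rot":[0,0,0]}
    - {"translation":[0,-0.85,-1.89],"rot":[0,0,0]}
    - {"translation":[0,-1.31,-2.5],"rot":[0,0,0]}
    - {"translation":[0,-1.84,-3.06],"rot":[0,0,0]}
    - {"translation":[0,-2.43,-3.55],"rot":[0,0,0]}
    - {"translation":[0,-3.07,-3.98],"rot":[0,0,0]}
    - {"translation":[0,-3.76,-4.34],"rot":[0,0,0]}

```text
clock: 19.12
eef_pos: [506.4, -26.4, 373.6]
tcp_rot: [3.139, -0.0, 1.202]
contact_force: [2.2, -2.1, -19.9]
opening: 0.118
```

```bash
python3 loc.py; python3 -c "
from h import *
grab('side');crop('side',250,180,390,280,5.7,'s13c')"
```

```text
local 30.575162238781623 -99.69146000133068 218.62000778130988 F 2.7964695201107346 -1.1255907841516155 -19.856917510964987 [ 3.13853064e+00 -5.55727216e-06  1.20191483e+00] [-0.47471193 -0.54963826 -0.04204248] op 0.11809076943174567 19.125
```

View pics/s13c.png

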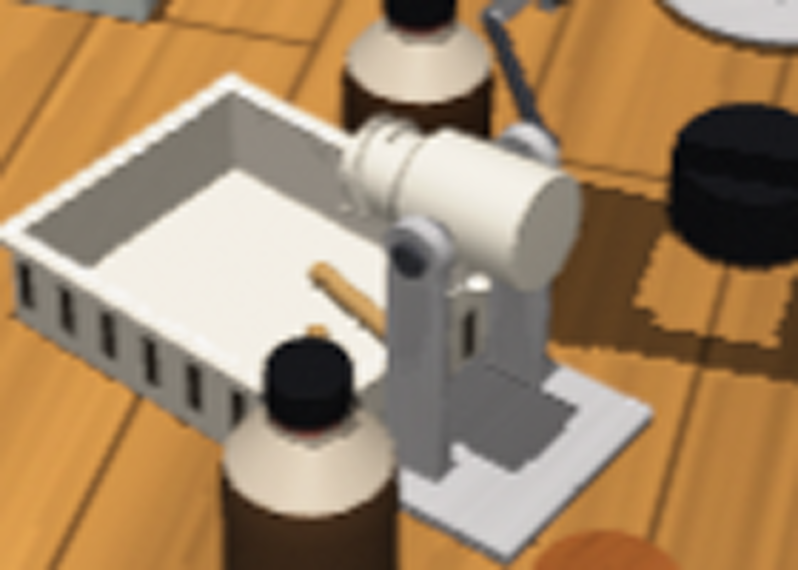

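```bash
python3 -c "
from h import *
grab('top');crop('top',250,160,350,250,7,'t13c')"
```

```text
(no output)
```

View pics/t13c.png

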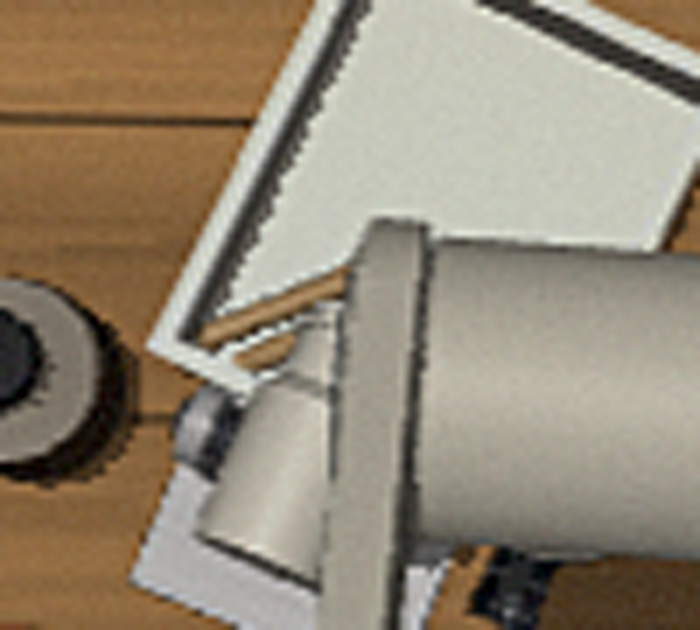

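Emit:
step_arm:
  deltas:
    - {"translation":[0,-0.65,-0.15],"rot":[0,0,0]}
    - {"translation":[0,-1.33,-0.34],"rot":[0,0,0]}
    - {"translation":[0,-2.01,-0.44],"rot":[0,0,0]}
    - {"translation":[0,-2.71,-0.49],"rot":[0,0,0]}
    - {"translation":[0,-3.41,-0.48],"rot":[0,0,0]}
    - {"translation":[0,-4.11,-0.39],"rot":[0,0,0]}
    - {"translation":[0,-4.79,-0.23],"rot":[0,0,0]}
    - {"translation":[0,-5.45,0],"rot":[0,0,0]}

```text
clock: 20.23
eef_pos: [459.4, -8.0, 379.2]
tcp_rot: [3.125, -0.001, 1.203]
contact_force: [-1.9, -13.8, 35.8]
opening: 0.116
```

```bash
python3 loc.py
```

```text
local -19.946675211022583 -99.83630038804716 224.17403500183661 F 3.2379439466776674 -13.515631988516791 35.81155914254479 [ 3.12505990e+00 -1.34290050e-03  1.20284753e+00] [-2.38800764  0.01787876 -0.04281778] op 0.11618070064741648 20.225
```

```bash
python3 -c "
from h import *
grab('side');crop('side',280,110,420,240,5.7,'s14c')"
```

```text
(no output)
```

View pics/s14c.png

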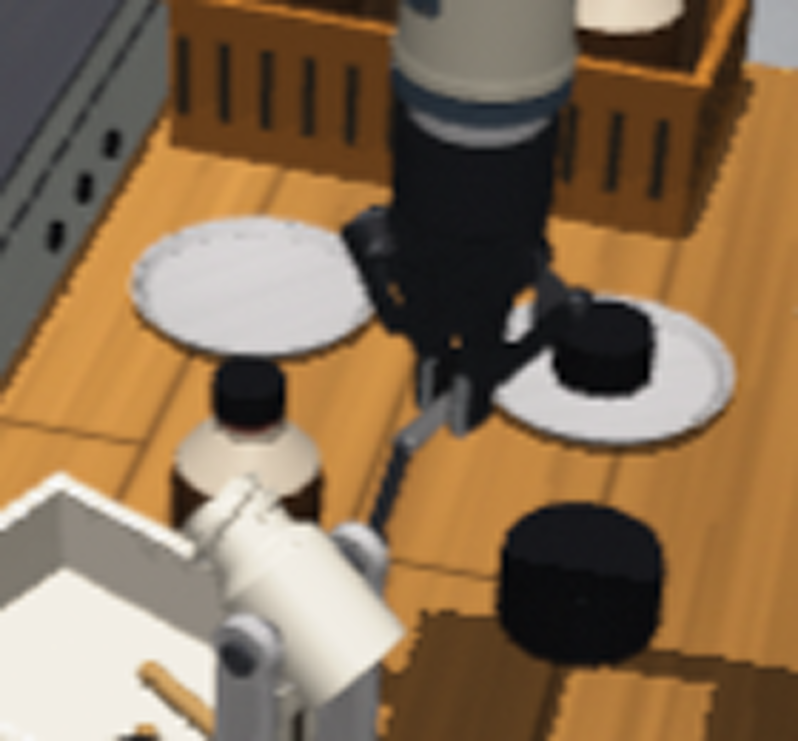

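Emit:
step_arm:
  deltas:
    - {"translation":[0,0,-0.3],"rot":[0,0,0]}
    - {"translation":[0,0,-0.3],"rot":[0,0,0]}
    - {"translation":[0,0,-0.3],"rot":[0,0,0]}

```text
clock: 20.65
eef_pos: [458.5, -7.5, 379.4]
tcp_rot: [3.129, -0.002, 1.202]
contact_force: [6.5, -9.1, 1.8]
opening: 0.12
```

```bash
python3 loc.py
```

```text
local -20.977635317118537 -99.67828064320103 224.40778498554357 F 9.394043135314849 -6.06500921568905 1.7671270052554027 [ 3.12944397e+00 -1.61410749e-03  1.20221055e+00] [-1.59424215 -1.19297781 -0.11219856] op 0.11991862291536927 20.65
```

```bash
python3 -c "
import numpy as np
p=lambda t:np.array([7*np.cos(np.arctan2(27,-65)-t),7*np.sin(np.arctan2(27,-65)-t)])
for S in ([.85,.76,.65,.54,.43,.32,.21,.1,0],):
  print([(round((p(t)-p(S[0]))[0],2).item(),round(-(p(t)-p(S[0]))[1],2).item()) for t in S[1:]])
"
```

```text
[(-0.59, 0.23), (-1.27, 0.58), (-1.91, 1.0), (-2.51, 1.49), (-3.04, 2.05), (-3.51, 2.66), (-3.92, 3.31), (-4.22, 3.94)]
```

Emit:
step_arm:
  deltas:
    - {"translation":[0,-0.58,0.24],"rot":[0,0,0]}
    - {"translation":[0,-1.26,0.6],"rot":[0,0,0]}
    - {"translation":[0,-1.9,1.03],"rot":[0,0,0]}
    - {"translation":[0,-2.49,1.53],"rot":[0,0,0]}
    - {"translation":[0,-2.49,1.53],"rot":[0,0,0]}

```text
clock: 21.28
eef_pos: [434.6, 1.9, 364.1]
tcp_rot: [3.131, -0.002, 1.202]
contact_force: [1.9, -6.8, 7.5]
opening: 0.117
```

```bash
python3 loc.py
```

```text
local -46.57952809920225 -99.70395375200282 209.06540103869065 F 4.321930535705924 -5.658248150168791 7.4566680453416385 [ 3.13123551e+00 -1.78691986e-03  1.20248493e+00] [-1.28928109 -0.59352997  0.03579053] op 0.11678140613589383 21.275
```

Emit:
step_arm:
  deltas:
    - {"translation":[0,-0.53,0.56],"rot":[0,0,0]}
    - {"translation":[0,-1.0,1.17],"rot":[0,0,0]}
    - {"translation":[0,-1.41,1.82],"rot":[0,0,0]}
    - {"translation":[0,-1.71,2.45],"rot":[0,0,0]}
    - {"translation":[0,-1.8,2.8],"rot":[0,0,0]}
    - {"translation":[0,-1.85,3.1],"rot":[0,0,0]}
    - {"translation":[0,-1.85,3.1],"rot":[0,0,0]}

```text
clock: 22.15
eef_pos: [416.2, 9.1, 332.8]
tcp_rot: [3.137, -0.001, 1.202]
contact_force: [-10.4, -2.3, 22.4]
opening: 0.116
```

```bash
python3 loc.py;  python3 -c "
from h import *
grab('side');crop('side',280,130,420,240,5.7,'s15c')"
```

```text
local -66.4064146591691 -99.80650881023817 177.8025339342633 F -8.808974137790466 -5.91284740557842 22.35194875729772 [ 3.13729889e+00 -1.32227168e-03  1.20183680e+00] [-0.42085871  1.43156891  0.01956036] op 0.11647642308476265 22.15
```

View pics/s15c.png

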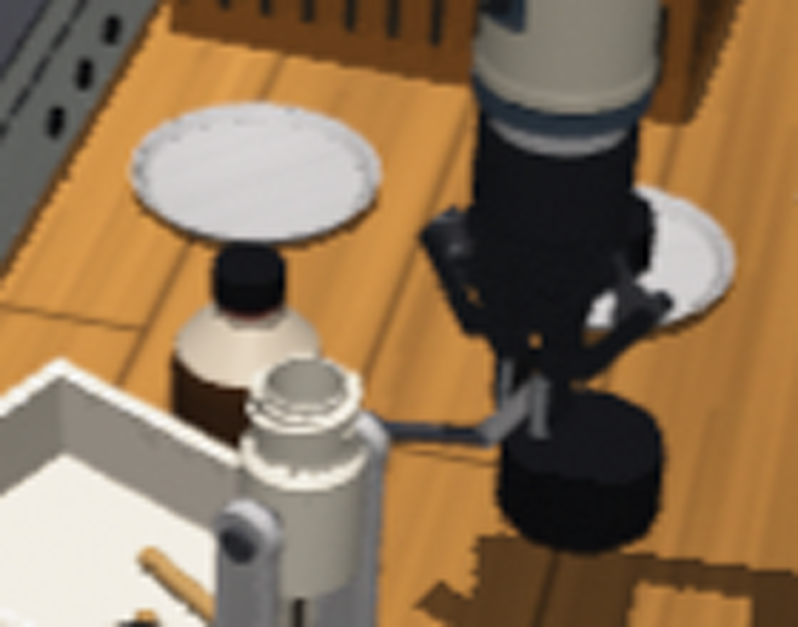

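Emit:
step_arm:
  deltas:
    - {"translation":[0,-0.1,0.4],"rot":[0,0,0]}
    - {"translation":[0,-0.1,0.4],"rot":[0,0,0]}
    - {"translation":[0,-0.1,0.4],"rot":[0,0,0]}

```text
clock: 22.58
eef_pos: [416.0, 9.6, 329.9]
tcp_rot: [3.135, -0.003, 1.202]
contact_force: [-10.9, -1.1, 34.1]
opening: 0.12
```

```bash
python3 loc.py;  python3 -c "
from h import *
grab('top');crop('top',250,160,350,250,7,'t15c')"
```

```text
local -66.75952779154973 -99.34486714291225 174.92638652773786 F -9.761744683645171 -5.071760254592035 34.10637841759477 [ 3.13511999e+00 -2.81426810e-03  1.20157063e+00] [-0.10560829  1.65846962 -0.053799  ] op 0.11997746801263359 22.575
```

View pics/t15c.png

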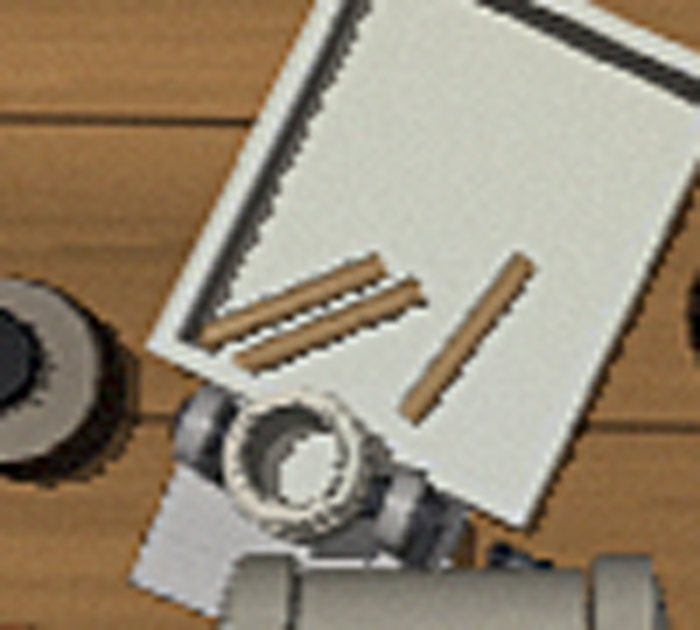

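Emit:
step_arm:
  deltas:
    - {"translation":[0,0.1,-0.4],"rot":[0,0,0]}
    - {"translation":[0,0.1,-0.4],"rot":[0,0,0]}
    - {"translation":[0,0.1,-0.4],"rot":[0,0,0]}
    - {"translation":[0,0.1,-3],"rot":[0,0,0]}
    - {"translation":[0,0.1,-7],"rot":[0,0,0]}
    - {"translation":[0,0.1,-9],"rot":[0,0,0]}
  grip: 0

```text
clock: 23.38
eef_pos: [415.2, 9.2, 417.3]
tcp_rot: [3.14, -0.001, 1.202]
contact_force: [0.5, -0.5, 0.0]
opening: 0.998
```

```bash
python3 loc.py;  python3 -c "
from h import *
delta([427.6,-368.4,330],3.075)
grab('top');crop('top',410,230,470,290,10,'t16c');grab('side');crop('side',280,130,420,240,5.7,'s16c')
f=load('top');print((proj(f,[427.6,-368.3,37])[0]-[410,230])*10)"
```

```text
local -67.31661317336234 -99.96575789358128 262.2813218834648 F 0.6823859813930766 -0.3084580671891674 0.03701170928745551 [ 3.13952740e+00 -9.14133949e-04  1.20174103e+00] [-0.0051762  -0.03968807 -0.00731237] op 0.9983494801394713 23.375
cm [-34.78  14.76   8.73] rot [ 2.000e-03  1.000e-03 -1.873e+00] | q [1.900e-02 1.000e-03 2.039e+00 0.000e+00 1.100e+00 3.880e-01] F [ 0.5 -0.5  0. ] op 0.998 t 23.38 eef [415.2   9.2 417.3] yaw [ 3.140e+00 -1.000e-03  1.202e+00]
[298.2511062  293.18322119]
```

View pics/t16c.png

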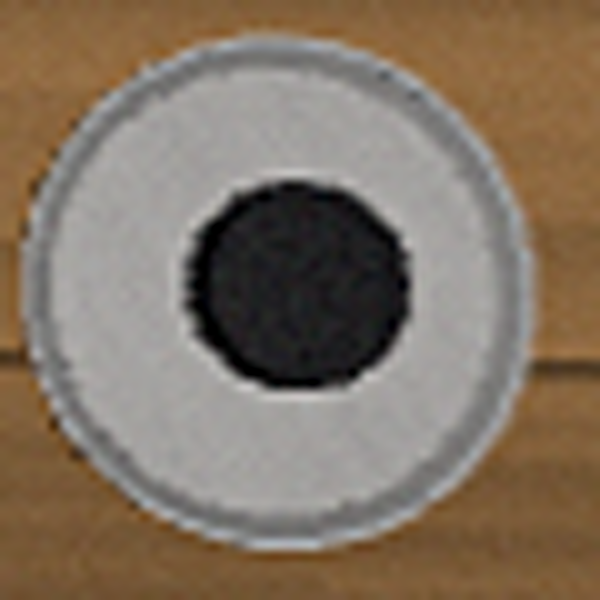

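View pics/s16c.png

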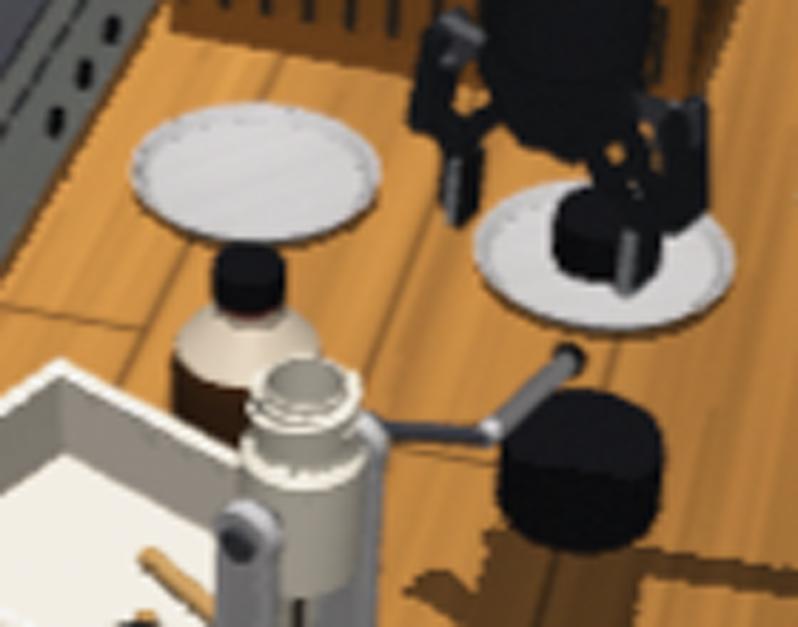

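Emit:
step_arm:
  deltas:
    - {"translation":[-4,1.7,0],"rot":[0,0,-0.17]}
    - {"translation":[-9,3.8,0],"rot":[0,0,-0.34]}
    - {"translation":[-14,5.9,0],"rot":[0,0,-0.51]}
    - {"translation":[-19,8,0],"rot":[0,0,-0.68]}
    - {"translation":[-24,10.1,2],"rot":[0,0,-0.85]}
    - {"translation":[-29,12.3,5],"rot":[0,0,-1.02]}
    - {"translation":[-33,14,9],"rot":[0,0,-1.19]}
    - {"translation":[-34.7,14.9,13],"rot":[0,0,-1.36]}

```text
clock: 24.48
eef_pos: [428.1, -370.4, 283.0]
tcp_rot: [-3.141, 0.0, 2.566]
contact_force: [0.6, -0.1, 0.2]
opening: 0.999
```

```bash
python3 -c "
from h import *
delta([429.6,-368.5,230],3.075)"
```

```text
cm [-0.02  0.24  5.3 ] rot [-0.     0.    -0.509] | q [-0.716  0.408  1.862 -0.     0.871 -1.711] F [ 0.6 -0.1  0.2] op 0.999 t 24.48 eef [ 428.1 -370.4  283. ] yaw [-3.141  0.     2.566]
```

Emit:
step_arm:
  deltas:
    - {"translation":[0,0.24,2],"rot":[0,0,-0.17]}
    - {"translation":[0,0.24,4],"rot":[0,0,-0.34]}
    - {"translation":[0,0.24,6],"rot":[0,0,-0.509]}
    - {"translation":[0,0.24,8],"rot":[0,0,-0.509]}
    - {"translation":[0,0.24,9.6],"rot":[0,0,-0.509]}
    - {"translation":[0,0.24,10.3],"rot":[0,0,-0.509]}
    - {"translation":[0,0.24,10.3],"rot":[0,0,-0.509]}

```text
clock: 25.35
eef_pos: [429.7, -366.1, 182.0]
tcp_rot: [3.141, -0.001, 3.071]
contact_force: [-0.4, 0.4, 0.3]
opening: 0.996
```

```bash
python3 -c "
from h import *
delta([429.6,-368.5,180],3.075)"
```

```text
cm [-0.   -0.24  0.2 ] rot [ 0.001 -0.001 -0.004] | q [-0.708  0.562  1.908  0.     0.673 -2.208] F [-0.4  0.4  0.3] op 0.996 t 25.35 eef [ 429.7 -366.1  182. ] yaw [ 3.141e+00 -1.000e-03  3.071e+00]
```

Emit:
step_arm:
  deltas:
    - {"translation":[0,-0.24,0.15],"rot":[0,0,0]}
    - {"translation":[0,-0.24,0.15],"rot":[0,0,0]}

```text
clock: 25.6
eef_pos: [429.9, -368.9, 181.6]
tcp_rot: [-3.141, 0.001, 3.071]
contact_force: [-0.8, 0.1, 0.5]
opening: 1.002
```

Emit:
step_arm:
  deltas:
    - {"translation":[0,0,0],"rot":[0,0,0]}
    - {"translation":[0,0,0],"rot":[0,0,0]}
    - {"translation":[0,0,0],"rot":[0,0,0]}
    - {"translation":[0,0,0],"rot":[0,0,0]}
  grip: 255
  squeeze: 50

```text
clock: 26.1
eef_pos: [429.8, -368.7, 181.9]
tcp_rot: [-3.141, 0.0, 3.071]
contact_force: [-2.1, 1.8, 9.1]
opening: 0.716
```

```bash
python3 -c "
from h import *
delta([429.6,-368.5,180],3.075)"
```

```text
cm [0.02 0.02 0.19] rot [-0.     0.    -0.004] | q [-0.712  0.564  1.904 -0.     0.673 -2.211] F [-2.1  1.8  9.1] op 0.716 t 26.1 eef [ 429.8 -368.7  181.9] yaw [-3.141  0.     3.071]
```

```bash
python3 -c "
from h import *
delta([514.5,77.6,440],-2.364)"
```

```text
cm [ -5.3   45.11 -25.83] rot [-0.001  0.    -0.848] | q [-0.712  0.564  1.904 -0.     0.673 -2.211] F [-2.1  1.8  9.1] op 0.716 t 26.1 eef [ 429.8 -368.7  181.9] yaw [-3.141  0.     3.071]
```

Emit:
step_arm:
  deltas:
    - {"translation":[0,0,-2],"rot":[0,0,0]}
    - {"translation":[0,0,-6],"rot":[0,0,0]}
    - {"translation":[0,2,-11],"rot":[0,0,0]}
    - {"translation":[-0.5,6,-16],"rot":[0,0,-0.1]}
    - {"translation":[-1,10,-20],"rot":[0,0,-0.2]}
    - {"translation":[-1.7,15,-23.5],"rot":[0,0,-0.3]}
    - {"translation":[-2.3,20,-26],"rot":[0,0,-0.4]}
    - {"translation":[-2.9,25,-26],"rot":[0,0,-0.5]}

```text
clock: 27.1
eef_pos: [476.8, -119.8, 443.5]
tcp_rot: [-3.139, 0.004, -2.709]
contact_force: [0.6, -0.0, -0.7]
opening: 0.717
```

```bash
python3 -c "
from h import *
delta([514.5,77.6,440],-2.364)"
```

```text
cm [-11.69  16.34   0.34] rot [-0.003  0.003 -0.345] | q [-0.249  0.103  1.868  0.     1.166 -2.252] F [ 0.6 -0.  -0.7] op 0.717 t 27.1 eef [ 476.8 -119.8  443.5] yaw [-3.139  0.004 -2.709]
```

Emit:
step_arm:
  deltas:
    - {"translation":[-3,4.5,0],"rot":[0,0,-0.1]}
    - {"translation":[-6.5,9,0.2],"rot":[0,0,-0.2]}
    - {"translation":[-9.5,13.2,0.34],"rot":[0,0,-0.28]}
    - {"translation":[-11.69,16.34,0.34],"rot":[0,0,-0.345]}
    - {"translation":[-11.69,16.34,0.34],"rot":[0,0,-0.345]}
    - {"translation":[-11.69,16.34,2],"rot":[0,0,-0.345]}
    - {"translation":[-11.69,16.34,3.5],"rot":[0,0,-0.345]}
    - {"translation":[-11.69,16.34,3.5],"rot":[0,0,-0.345]}

```text
clock: 28.1
eef_pos: [513.9, 75.0, 404.1]
tcp_rot: [3.14, -0.003, -2.369]
contact_force: [0.6, -0.2, -0.2]
opening: 0.718
```

```bash
python3 -c "
from h import *
delta([514.5,77.6,395],-2.364)
grab('side');crop('side',280,130,400,220,6,'s17c')"
```

```text
cm [-0.23  0.15  0.9 ] rot [ 0.002 -0.003 -0.005] | q [ 0.142  0.19   1.857 -0.     1.098 -2.201] F [ 0.6 -0.2 -0.2] op 0.718 t 28.1 eef [513.9  75.  404.1] yaw [ 3.140e+00 -3.000e-03 -2.369e+00]
```

View pics/s17c.png

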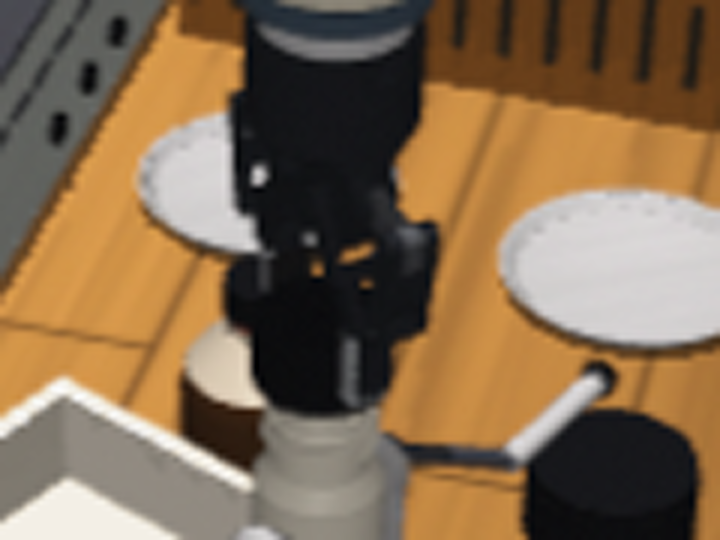

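Emit:
step_arm:
  deltas:
    - {"translation":[-0.23,0.15,0.3],"rot":[0,0,0]}
    - {"translation":[-0.23,0.15,0.9],"rot":[0,0,0]}
    - {"translation":[-0.23,0.15,1.5],"rot":[0,0,0]}
    - {"translation":[-0.23,0.15,1.9],"rot":[0,0,0]}
    - {"translation":[-0.23,0.15,1.9],"rot":[0,0,0]}

```text
clock: 28.78
eef_pos: [514.9, 78.6, 386.4]
tcp_rot: [3.141, -0.001, -2.367]
contact_force: [-2.0, -0.1, -0.7]
opening: 0.718
```

```bash
python3 -c "
from h import *
delta([514.5,77.6,381],-2.364)"
```

```text
cm [ 0.1  -0.05  0.54] rot [ 0.001 -0.001 -0.003] | q [ 0.149  0.212  1.873  0.     1.059 -2.196] F [-2.  -0.1 -0.7] op 0.718 t 28.77 eef [514.9  78.6 386.4] yaw [ 3.141e+00 -1.000e-03 -2.367e+00]
```

Emit:
step_arm:
  deltas:
    - {"translation":[0.05,-0.03,0.3],"rot":[0,0,0]}
    - {"translation":[0.05,-0.03,0.6],"rot":[0,0,0]}
    - {"translation":[0.05,-0.03,0.6],"rot":[0,0,0]}

```text
clock: 29.15
eef_pos: [514.7, 78.1, 380.5]
tcp_rot: [3.141, -0.001, -2.367]
contact_force: [-3.8, 1.2, -3.2]
opening: 0.717
```

```bash
python3 -c "
from h import *
delta([514.5,77.6,381],-2.364)"
```

```text
cm [ 0.05 -0.02 -0.05] rot [ 0.001 -0.001 -0.003] | q [ 0.148  0.218  1.879  0.     1.046 -2.197] F [-3.8  1.2 -3.2] op 0.717 t 29.15 eef [514.7  78.1 380.5] yaw [ 3.141e+00 -1.000e-03 -2.367e+00]
```

Emit:
step_arm:
  deltas:
    - {"translation":[0,0,0.15],"rot":[0,0,0]}
    - {"translation":[0,0,0.2],"rot":[0,0,0.1]}
    - {"translation":[0,0,0.28],"rot":[0,0,0.25]}
    - {"translation":[0,0,0.34],"rot":[0,0,0.4]}
    - {"translation":[0,0,0.4],"rot":[0,0,0.55]}
    - {"translation":[0,0,0.45],"rot":[0,0,0.7]}
    - {"translation":[0,0,0.45],"rot":[0,0,0.7]}

```text
clock: 30.02
eef_pos: [514.3, 78.1, 375.9]
tcp_rot: [3.141, -0.003, -3.07]
contact_force: [-6.5, 2.8, 0.1]
opening: 0.715
```

```bash
python3 -c "
from h import *
delta([514.5,77.6,381],-2.364+np.pi);print(readout.sense()['wrist_torque'])"
```

```text
cm [-0.01 -0.06 -0.51] rot [-3.000e-03 -2.000e-03  2.436e+00] | q [ 1.480e-01  2.230e-01  1.884e+00  1.000e-03  1.037e+00 -1.495e+00] F [-6.5  2.8  0.1] op 0.715 t 30.02 eef [514.3  78.1 375.9] yaw [ 3.141e+00 -3.000e-03 -3.070e+00]
[ 0.39411357  1.15851398 -0.11671926]
```

Emit:
step_arm:
  deltas:
    - {"translation":[0.05,0,0.06],"rot":[0,0,0.15]}
    - {"translation":[0.05,0,0.12],"rot":[0,0,0.32]}
    - {"translation":[0.05,0,0.19],"rot":[0,0,0.5]}
    - {"translation":[0.05,0,0.26],"rot":[0,0,0.68]}
    - {"translation":[0.05,0,0.33],"rot":[0,0,0.86]}
    - {"translation":[0.05,0,0.4],"rot":[0,0,1.04]}
    - {"translation":[0.05,0,0.47],"rot":[0,0,1.22]}
    - {"translation":[0.05,0,0.54],"rot":[0,0,1.4]}

```text
clock: 31.02
eef_pos: [513.8, 78.3, 370.6]
tcp_rot: [-3.139, -0.001, 1.81]
contact_force: [-7.5, 4.6, 0.1]
opening: 0.718
```

```bash
python3 -c "
from h import *
delta([514.5,77.6,381],-2.364+np.pi);print(readout.sense()['wrist_torque'])"
```

```text
cm [-0.09  0.05 -1.04] rot [-0.003  0.     1.032] | q [ 1.480e-01  2.280e-01  1.890e+00  1.000e-03  1.025e+00 -9.200e-02] F [-7.5  4.6  0.1] op 0.718 t 31.02 eef [513.8  78.3 370.6] yaw [-3.139e+00 -1.000e-03  1.810e+00]
[0.74184171 1.19607607 0.13905281]
```

Emit:
step_arm:
  deltas:
    - {"translation":[0.05,-0.04,0.06],"rot":[0,0,0.15]}
    - {"translation":[0.05,-0.04,0.12],"rot":[0,0,0.32]}
    - {"translation":[0.05,-0.04,0.19],"rot":[0,0,0.5]}
    - {"translation":[0.05,-0.04,0.26],"rot":[0,0,0.68]}
    - {"translation":[0.05,-0.04,0.33],"rot":[0,0,0.86]}
    - {"translation":[0.05,-0.04,0.4],"rot":[0,0,1.04]}
    - {"translation":[0.05,-0.04,0.47],"rot":[0,0,1.22]}
    - {"translation":[0.05,-0.04,0.54],"rot":[0,0,1.4]}

```text
clock: 32.02
eef_pos: [514.9, 78.4, 366.1]
tcp_rot: [3.141, -0.002, 0.41]
contact_force: [0.0, -0.7, -0.6]
opening: 0.714
```

```bash
python3 -c "
from h import *
delta([514.5,77.6,381],-.78);print(readout.sense()['wrist_torque'])"
```

```text
cm [-0.06  0.06 -1.49] rot [-0.    -0.003  1.19 ] | q [ 0.148  0.234  1.894 -0.     1.011  1.31 ] F [ 0.  -0.7 -0.6] op 0.714 t 32.02 eef [514.9  78.4 366.1] yaw [ 3.141e+00 -2.000e-03  4.100e-01]
[-0.01319086 -0.05095954 -0.03539472]
```

Emit:
step_arm:
  deltas:
    - {"translation":[0,0,0.06],"rot":[0,0,0.17]}
    - {"translation":[0,0,0.13],"rot":[0,0,0.34]}
    - {"translation":[0,0,0.2],"rot":[0,0,0.51]}
    - {"translation":[0,0,0.26],"rot":[0,0,0.68]}
    - {"translation":[0,0,0.33],"rot":[0,0,0.85]}
    - {"translation":[0,0,0.4],"rot":[0,0,1.02]}
    - {"translation":[0,0,0.46],"rot":[0,0,1.18]}
    - {"translation":[0,0,0.46],"rot":[0,0,1.18]}

```text
clock: 33.02
eef_pos: [515.6, 78.4, 363.8]
tcp_rot: [-3.137, -0.004, -0.767]
contact_force: [-3.6, -1.0, 19.5]
opening: 0.714
```

```bash
python3 -c "
from h import *
delta([514.5,77.6,381],-.78);print(readout.sense()['wrist_torque'])"
```

```text
cm [-0.02  0.13 -1.73] rot [-0.004 -0.004  0.013] | q [ 1.480e-01  2.370e-01  1.896e+00 -1.000e-03  1.003e+00  2.486e+00] F [-3.6 -1.  19.5] op 0.714 t 33.02 eef [515.6  78.4 363.8] yaw [-3.137 -0.004 -0.767]
[-0.19330001  0.75839794 -0.18197694]
```

Emit:
step_arm:
  deltas:
    - {"translation":[0,0,0],"rot":[0,0,0.08]}
    - {"translation":[0,0,0.05],"rot":[0,0,0.16]}
    - {"translation":[0,0,0.05],"rot":[0,0,0.2]}
    - {"translation":[0,0,0.05],"rot":[0,0,0.2]}

```text
clock: 33.52
eef_pos: [515.5, 78.0, 363.7]
tcp_rot: [-3.137, -0.004, -0.964]
contact_force: [-5.5, -4.7, 24.0]
opening: 0.72
```

```bash
python3 -c "
from h import *
delta([514.5,77.6,381],-.78);print(readout.sense()['wrist_torque'])
grab('side');crop('side',280,130,400,220,6,'s18c')"
```

```text
cm [-0.02  0.1  -1.73] rot [-0.004 -0.004 -0.184] | q [ 1.480e-01  2.370e-01  1.896e+00 -2.000e-03  1.003e+00  2.684e+00] F [-5.5 -4.7 24. ] op 0.72 t 33.52 eef [515.5  78.  363.7] yaw [-3.137 -0.004 -0.964]
[-0.80593825  1.19885079 -0.01429063]
```

View pics/s18c.png

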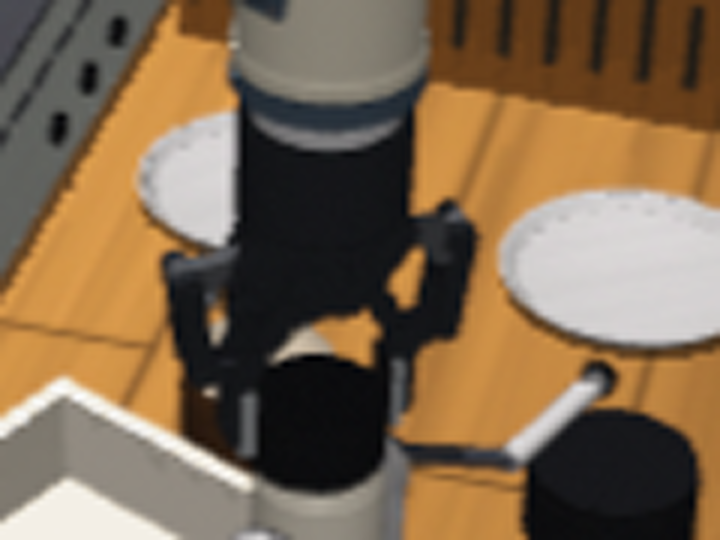

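Emit:
step_arm:
  deltas:
    - {"translation":[0,0,0],"rot":[0,0,0.12]}
    - {"translation":[0,0,0],"rot":[0,0,0.22]}

```text
clock: 33.83
eef_pos: [515.3, 77.9, 363.7]
tcp_rot: [-3.137, -0.003, -1.187]
contact_force: [-7.2, -5.0, 25.0]
opening: 0.715
```

```bash
python3 -c "
from h import *
delta([514.5,77.6,381],-.78);print(readout.sense()['wrist_torque'],readout.sense()['joint_efforts'])"
```

```text
cm [ 0.    0.08 -1.73] rot [-0.003 -0.004 -0.407] | q [ 1.480e-01  2.370e-01  1.896e+00 -2.000e-03  1.003e+00  2.907e+00] F [-7.2 -5.  25. ] op 0.715 t 33.83 eef [515.3  77.9 363.7] yaw [-3.137e+00 -3.000e-03 -1.187e+00]
[-0.88984096  1.46088961  0.3700068 ] [  1.92787819 -36.24405026 -26.38404787   1.41714524  -2.95924209
  -0.83769182]
```

Emit:
step_arm:
  deltas:
    - {"translation":[0,0,-0.1],"rot":[0,0,0]}
    - {"translation":[0,0,-0.1],"rot":[0,0,0]}
    - {"translation":[0,0,-0.1],"rot":[0,0,0]}
    - {"translation":[0,0,-0.1],"rot":[0,0,-0.15]}
    - {"translation":[0,0,-0.1],"rot":[0,0,-0.33]}
    - {"translation":[0,0,-0.1],"rot":[0,0,-0.5]}
    - {"translation":[0,0,-0.1],"rot":[0,0,-0.68]}
    - {"translation":[0,0,-0.1],"rot":[0,0,-0.85]}
  grip: 0

```text
clock: 34.83
eef_pos: [514.2, 78.5, 361.3]
tcp_rot: [3.142, 0.0, -0.328]
contact_force: [-0.2, 0.0, -0.8]
opening: 1.003
```

Emit:
step_arm:
  deltas:
    - {"translation":[0,0,0],"rot":[0,0,-0.15]}
    - {"translation":[0,0,0],"rot":[0,0,-0.33]}
    - {"translation":[0,0,0],"rot":[0,0,-0.5]}
    - {"translation":[0,0,0],"rot":[0,0,-0.5]}

```text
clock: 35.33
eef_pos: [514.1, 78.5, 361.3]
tcp_rot: [3.142, 0.0, 0.165]
contact_force: [-0.2, 0.1, -1.0]
opening: 1.001
```

```bash
python3 -c "
from h import *
delta([514.5,77.6,360],.15)
grab('side');crop('side',280,130,400,220,6,'s19c')"
```

```text
cm [0.02 0.09 0.13] rot [0.    0.    0.015] | q [ 0.149  0.24   1.899 -0.     1.003  1.554] F [-0.2  0.1 -1. ] op 1.001 t 35.33 eef [514.1  78.5 361.3] yaw [3.142 0.    0.165]
```

View pics/s19c.png

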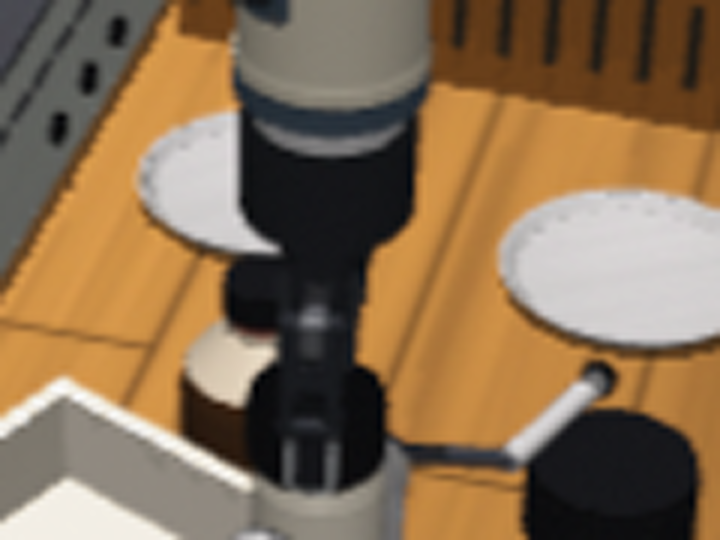

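Emit:
step_arm:
  deltas:
    - {"translation":[0,0,0],"rot":[0,0,0]}
    - {"translation":[0,0,0],"rot":[0,0,0]}
    - {"translation":[0,0,0],"rot":[0,0,0]}
    - {"translation":[0,0,0],"rot":[0,0,0]}
  grip: 255
  squeeze: 60

```text
clock: 35.88
eef_pos: [514.2, 78.5, 361.9]
tcp_rot: [-3.141, -0.001, 0.165]
contact_force: [-1.2, 0.5, 5.8]
opening: 0.714
```

Emit:
step_arm:
  deltas:
    - {"translation":[0,0,0],"rot":[0,0,0.08]}
    - {"translation":[0,0,0],"rot":[0,0,0.16]}

```text
clock: 36.12
eef_pos: [514.3, 78.5, 362.0]
tcp_rot: [-3.142, -0.001, 0.003]
contact_force: [0.2, -0.2, 4.4]
opening: 0.711
```

```bash
python3 -c "
from h import *
delta([514.5,77.6,360],.15)
print(readout.sense()['wrist_torque'],readout.sense()['joint_efforts'][5])"
```

```text
cm [0.02 0.09 0.2 ] rot [ 0.    -0.001 -0.147] | q [ 0.149  0.239  1.898 -0.     1.003  1.717] F [ 0.2 -0.2  4.4] op 0.711 t 36.12 eef [514.3  78.5 362. ] yaw [-3.142e+00 -1.000e-03  3.000e-03]
[0.0403416  0.06965434 0.05734471] -1.0353850945830345
```

Emit:
step_arm:
  deltas:
    - {"translation":[0,0,0],"rot":[0,0,0.15]}
    - {"translation":[0,0,0],"rot":[0,0,0.3]}

```text
clock: 36.38
eef_pos: [514.3, 78.5, 361.9]
tcp_rot: [-3.141, -0.001, -0.3]
contact_force: [-0.4, -1.5, 4.3]
opening: 0.714
```

```bash
python3 -c "
from h import *
delta([514.5,77.6,360],.15)
print(readout.sense()['wrist_torque'],readout.sense()['joint_efforts'][5])"
```

```text
cm [0.04 0.08 0.19] rot [-0.    -0.001 -0.45 ] | q [ 0.149  0.239  1.898 -0.     1.003  2.019] F [-0.4 -1.5  4.3] op 0.714 t 36.38 eef [514.3  78.5 361.9] yaw [-3.141e+00 -1.000e-03 -3.000e-01]
[0.05527038 0.11018455 0.06045191] -1.9488729536533356
```

Emit:
step_arm:
  deltas:
    - {"translation":[0,0,0],"rot":[0,0,0]}
    - {"translation":[0,0,0],"rot":[0,0,0]}
    - {"translation":[0,0,0],"rot":[0,0,0]}
    - {"translation":[0,0,-3],"rot":[0,0,0]}
    - {"translation":[0,0,-7],"rot":[0,0,0]}
    - {"translation":[0,0,-11],"rot":[0,0,0]}
    - {"translation":[0,0,-11],"rot":[0,0,0]}
  grip: 0

```text
clock: 37.25
eef_pos: [514.8, 78.6, 474.7]
tcp_rot: [-3.139, -0.005, -0.293]
contact_force: [0.1, 0.4, -1.1]
opening: 0.997
```

```bash
python3 -c "
from h import *
delta([400,-250,470],-.3)
old=cv2.imread('pics/side0.png'); grab('side','side20')
new=cv2.imread('pics/side20.png')
a=np.hstack([cv2.resize(i[185:270,310:390],None,fx=5,fy=5,interpolation=cv2.INTER_CUBIC) for i in (old,new)]); cv2.imwrite('pics/cmp.png',a)"
```

```text
cm [-1.5  34.77  0.38] rot [-0.002 -0.005  0.007] | q [0.149 0.124 1.773 0.    1.239 2.012] F [ 0.1  0.4 -1.1] op 0.997 t 37.25 eef [514.8  78.6 474.7] yaw [-3.139 -0.005 -0.293]
```

View pics/cmp.png

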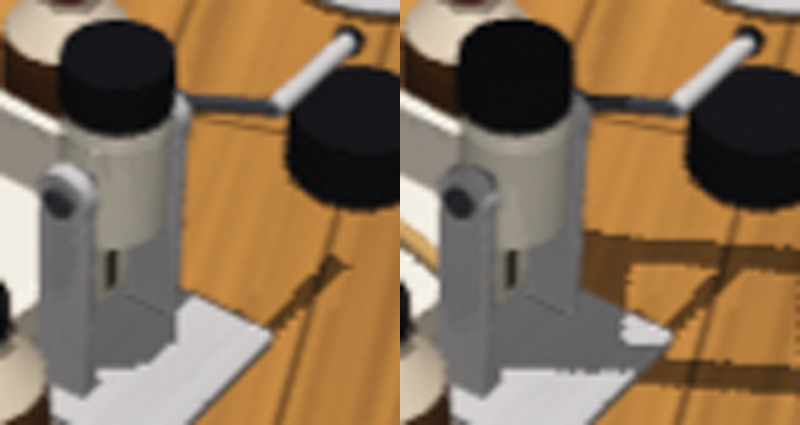

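Emit:
step_arm:
  deltas:
    - {"translation":[0,5,0],"rot":[0,0,0]}
    - {"translation":[0,10,0],"rot":[0,0,0]}
    - {"translation":[0,15,0],"rot":[0,0,0]}
    - {"translation":[-1,20,0],"rot":[0,0,0]}
    - {"translation":[-1,25,0],"rot":[0,0,0]}
    - {"translation":[-1,30,0],"rot":[0,0,0]}
    - {"translation":[-1,30,0],"rot":[0,0,0]}

```text
clock: 38.17
eef_pos: [416.3, -208.1, 470.2]
tcp_rot: [3.141, 0.002, -0.298]
contact_force: [0.2, 1.0, 0.3]
opening: 1.0
```

```bash
python3 -c "
from h import *
grab('top','top21');grab('side','side21')
o=cv2.imread('pics/top0.png');n=cv2.imread('pics/top21.png')
a=np.hstack([cv2.resize(i[140:300,180:310+70],None,fx=2,fy=2) for i in (o,n)]);cv2.imwrite('pics/cmp2.png',a);print(a.shape)"
```

```text
(320, 800, 3)
```

View pics/cmp2.png

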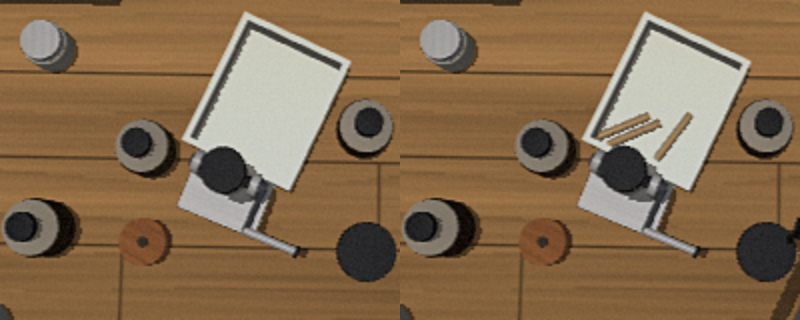

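View pics/side21.png

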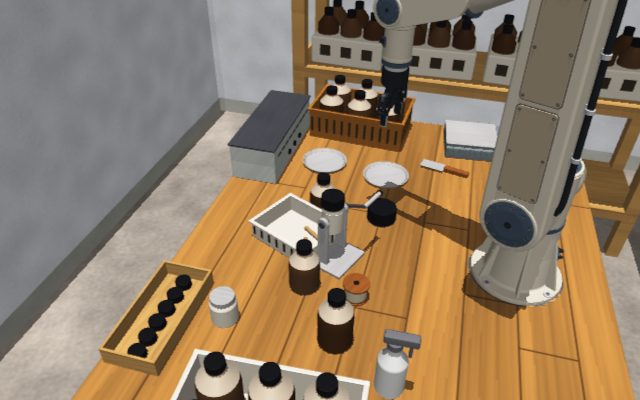

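```bash
python3 -c "
from h import *
o=cv2.imread('pics/top0.png');n=cv2.imread('pics/top21.png')
for i in (o,n):
  g=cv2.cvtColor(i,cv2.COLOR_BGR2GRAY)[205:245,275:309]; m=(g<62).astype(np.uint8)
  k,l,st,c=cv2.connectedComponentsWithStats(m); j=1+np.argmax(st[1:,4]); print(st[j],c[j]+[275,205])
o2=cv2.imread('pics/side0.png');n2=cv2.imread('pics/side21.png')
for i in (o2,n2):
  g=cv2.cvtColor(i,cv2.COLOR_BGR2GRAY)[185:220,312:352]; m=(g<35).astype(np.uint8)
  k,l,st,c=cv2.connectedComponentsWithStats(m); j=1+np.argmax(st[1:,4]); print(st[j],c[j]+[312,185])
a=np.hstack([cv2.resize(i[205:265,265:335],None,fx=5.7,fy=5.7,interpolation=cv2.INTER_CUBIC) for i in (o,n)]);cv2.imwrite('pics/cmp3.png',a)"
```

```text
[  3   9  28  23 452] [291.57522124 225.07743363]
[  3   8  28  24 459] [291.72766885 224.60130719]
[  0   4  33  23 505] [330.66732673 200.36831683]
[  0   4  32  23 493] [330.32048682 200.0851927 ]
```

View pics/cmp3.png

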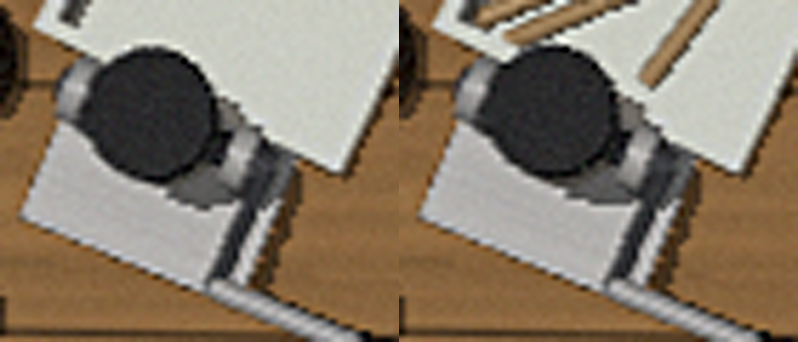

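```bash
python3 -c "
from h import *
G=lambda n:cv2.cvtColor(cv2.imread(f'pics/{n}.png'),cv2.COLOR_BGR2GRAY).astype(np.float32)
def sh(a,b,x0,y0,x1,y1):
  A=a[y0-4:y1+4,x0-4:x1+4];T=b[y0:y1,x0:x1]
  A=cv2.resize(A,None,fx=10,fy=10,interpolation=cv2.INTER_CUBIC);T=cv2.resize(T,None,fx=10,fy=10,interpolation=cv2.INTER_CUBIC)
  r=cv2.matchTemplate(A,T,cv2.TM_CCOEFF_NORMED);_,m,_,l=cv2.minMaxLoc(r);return m,(40-l[0])/10,(40-l[1])/10
t0,t1,s0,s1=G('top0'),G('top21'),G('side0'),G('side21')
print('pin top',sh(t0,t1,305,254,334,272),'pin side',sh(s0,s1,366,186,387,208),'arm side',sh(s0,s1,347,200,368,210))
print('cap top',sh(t0,t1,276,210,308,240),'cap side',sh(s0,s1,318,186,348,214))
print('body side',sh(s0,s1,322,210,346,236),'cheek side',sh(s0,s1,315,216,330,262),'base top',sh(t0,t1,265,225,300,258))
"
```

```text
pin top (0.9952472448348999, 0.0, 0.0) pin side (0.9225948452949524, 0.4, -0.2) arm side (0.9971240162849426, 0.0, 0.0)
cap top (0.9504486918449402, 0.2, -0.3) cap side (0.9949902892112732, -0.4, -0.2)
body side (0.9745463728904724, -0.1, -0.1) cheek side (0.9468966126441956, 0.0, 0.0) base top (0.9855213165283203, 0.1, -0.1)
```

```bash
python3 -c "
from h import *
print(readout.sense()['clock']); print(ticket.sign_off())"
```

```text
38.275
the job is handed in; nothing more can be done
None
```

The job is handed in at 38.3 s of the 72 s allowed. I unscrewed the cap 270° and laid it open side down in the nearer dish. I then swung the crank to the tipped stop and back to the upright stop, and screwed the cap back on until it bore on the rim.

**Last checks**
- **Sticks:** all three lie in the basket in the final top picture.
- **Canister:** the crank arm shows no shift from the start pictures in the side view, and the crank pin shows none in the top view. The side-view match for the pin was poorer and gave 0.4 px. I take the canister as fully upright.
- **Bystanders:** the bottles, spool and jar look unmoved.
- **Cap:** it sits at its starting height within about 0.5 mm. Turning it further did not lower it. On the second tightening the last joint's effort climbed to about 1.9 N m, which is roughly what I would expect when the pads slip on a seated cap.

**What disagreed**
- The cap sits about 1 mm to the side of where it started, which I put down to thread play.
- During the first over-turn the wrist torque stayed low, at 0.37 N m or less, so the evidence for "fully down" is mainly the height, the contact force of about 24 N and the second tightening.

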